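# Close four instrument boxes from a pile of lids

### The arm

A 6-joint arm with a two-finger parallel gripper is mounted at the origin on the work surface. World frame = base frame: x ahead of the robot, y to its left, z up, the work surface at z = 0. Lengths are in m, angles in degrees, forces in N, time in s.
With the tool pointing down it reaches from about 0.35 to 0.875 m from the base axis. Payload 4.2 kg.
Tool frame: the origin (TCP) lies midway between the tips of the shut fingers; the grasp point (between the pads) lies 19 mm behind it (r.pinch_z is the distance from the TCP to the grasp point, in m); z points along the fingers, y is the line along which they close (so a half turn about z gives the same grasp; the last joint's range is limited). The gripper opens to 87 mm and grips with 3 to 60 N. Pads are 19 mm wide; open, the fingers measure 117 mm over their backs; the gripper's body (75 mm by 190 mm) begins 51 mm behind the grasp point.
Start: joints at [-48.323, 22.042, 0.453, 0, -68.411, -14.817], TCP at [0.282, -0.558, 0.223] pointing down, gripper open.
Joint ranges: [-179.83, 179.83], [-69.29, 118.12], [-61.27, 80.66], [-181.25, 117.63], [-171.15, -9.14], [-177.46, 177.46]. Speed limits (degrees/s): [159.86, 159.86, 180, 180, 180, 180].

### API

Orientations are given as a 3x3 rotation matrix whose columns are the frame's x, y, z axes.
In Python, from station import r, imaging, models gives the robot as it stands. The module is installed in compiled form; this text tells all that it offers.
- The arm moves only by the tool apply_moves, never from a script. Its argument "moves" is a list of rows, each a list of 2 entries, a list of its own where there are three numbers: the shift along the tool's x, y, z in m, then the turn about the tool's z in degrees. A call has 1 to 5 rows; each row shifts and turns the commanded pose from where the row before left it, along the tool's axes as they then stand; what a row does not reach is not made up. A row lasts 1/12 s, in which the tool goes at most 41.7 mm and 7.16 degrees, less where a joint would pass 70% of its speed; a pose out of reach is approached as far as the arm can. A call is refused whole if a number of a shift passes 0.0417 or a number of a turn 7.16, either way. A call with a gripper value outside its range is refused whole. "hand" is the finger opening in m, from 0 to 0.087, set as the call begins (left out, the last holds). The fingers move at their own pace and stop on an object; the grip force is fixed at half the most. Time passes only in rows, so rows that do not move let the fingers close. It gives the time, the measured TCP pose, the force, the opening and the grip force at its end, in the units of the state.
- r.sense(): the state, without advancing time (a new reading comes with each control period).
- imaging.capture(name): name is "scene" or "top" or "wrist"; returns a dict with "frame" (480x640x3 uint8, blue, green, red), "intrinsics" (3x3 intrinsics, pixels), "eye" and "orientation" of the camera in the world. Camera axes: x right, y down, z forward; pixel columns grow to the right and rows downward; lengths in m; the calibration is good to about 2 mm. The wrist camera is an equidistant fisheye: a pixel r from the principal point sees the ray r / f radians off the axis. A picture is of the moment at which its call begins. There is no depth.
- r.finish_job(): hands the job in; it is judged then, once.
Trained networks look in a picture, given as the dict that the camera call returned (one of the last four; its "shot" number tells which), for a name from the list of things; names that differ only in an ending like _2 or _b are one class to them, and where a whole thing is asked for, a point or a joint stands for the part that bears it (a point fixed in the world has none). Each returns a list of dicts, best first, with "confidence" (0 to 1); they miss things now and then, are a little off and sometimes report something else, mostly with a low value. They report only what shows in the picture. A call takes as long as a camera call. They do not tell look-alikes from the thing itself.
- models.cut_out(picture, target): "region" (480x640 bool, what is visible of it) and "extent" ([left, top, width, height] as shares, 0 to 1, of the picture: columns of its width, rows of its height, round what is visible of it).
- models.place_of(picture, target): "at" ([column, row] as shares, 0 to 1, of the picture: columns of its width, rows of its height: a listed point, or the origin of a listed thing).
The state is a dict: "time_s": time; "joints": joint angles; "joint_velocities": joint speeds; "effort": joint torques, N m; "tcp_pos": TCP position; "ee_rot": TCP orientation; "wrist_force": force on the tool from outside, world axes, zero at the start; "moment": the same for the moment, N m; "gripper_width": opening from 0.0 (shut) to 1.0 (fully open); "gripper_force": force on a finger pad.
Only numpy, scipy, OpenCV 4.12 (cv2) and the standard library are available. Lean on these libraries where they do the work, as an engineer would, in place of code of your own. Each camera call takes 0.05 s, during which the arm holds its last target. There are 200 camera calls.

### The job

The four instrument boxes are finished and their lids lie in one pile on the bench: take the pile apart and set each lid flat on the box it fits, edges lined up all round, ready for its screws. Lower the lids into place rather than dropping them, leave the boxes where they stand, and do not disturb the wash bottle or the screwdriver.

Things in the scene. Friction and masses are not known exactly. Their poses are not given: they have to be found in the camera images.
- lid_large: Large rectangular lid: a flat cast-aluminium plate 128 mm (its x) by 66 mm (its y), 8 mm thick, a small dark screw hole in each corner and a plain grey panel on its top, up to 4 mm from the long sides. Origin at the centre of its underside, z up. It is the bottom of the pile and lies on the bench, roughly but not exactly squared up with its neighbours in the pile. 75 to 155 g.
- lid_medium: Medium rectangular lid: a flat cast-aluminium plate 102 mm (its x) by 56 mm (its y), 8 mm thick, a small dark screw hole in each corner and a plain grey panel on its top, up to 4 mm from the long sides. Origin at the centre of its underside, z up. At the start it lies on lid_large, roughly but not exactly squared up with its neighbours in the pile. 50 to 105 g.
- lid_small: Small rectangular lid: a flat cast-aluminium plate 74 mm (its x) by 48 mm (its y), 8 mm thick, a small dark screw hole in each corner and a plain grey panel on its top, up to 4 mm from the long sides. Origin at the centre of its underside, z up. At the start it lies on lid_medium, roughly but not exactly squared up with its neighbours in the pile. 30 to 65 g.
- lid_round: Smallest lid, on top of the pile: a cast-aluminium disc 44 mm in diameter and 8 mm thick, three small dark screw holes and a plain grey panel on its top. Origin at the centre of its underside, z up. At the start it lies on lid_small. 15 to 35 g.
- box_large: Large open cast-aluminium enclosure, 128 mm (its x) by 66 mm (its y) outside, 45 mm high to its rim, wall 5 mm, green circuit board inside; two black cable glands stick 12 mm out of its +x end, up to 27 mm above the bench. Stands loose, open side up. Origin: centre of its underside, z up. lid_large has the same outline and lies flat on the rim, long side along long side (either way round).
- box_medium: Medium open cast-aluminium enclosure, 102 mm (its x) by 56 mm (its y) outside, 38 mm high to its rim, wall 5 mm, green circuit board inside; one black cable gland sticks 12 mm out of its +x end, up to 27 mm above the bench. Stands loose, open side up. Origin: centre of its underside, z up. lid_medium has the same outline and lies flat on the rim, long side along long side (either way round).
- box_small: Small open cast-aluminium enclosure, 74 mm (its x) by 48 mm (its y) outside, 32 mm high to its rim, wall 5 mm, green circuit board inside; one black cable gland sticks 12 mm out of its +x end, up to 27 mm above the bench. Stands loose, open side up. Origin: centre of its underside, z up. lid_small has the same outline and lies flat on the rim, long side along long side (either way round).
- box_round: Round open cast-aluminium enclosure, 44 mm outside diameter, 30 mm high to its rim, wall 4 mm, a green circuit board inside. Stands loose on the bench, open side up. Origin at the centre of its underside on the bench, z up. Its lid, lid_round, has the same outline and lies flat on the rim.
- wash_bottle: White plastic wash bottle, 54 mm in diameter, 128 mm high to the top of its cap, with a thin bent spout that rises to 163 mm and reaches 48 mm out along its -x. Origin at the centre of its underside. A bystander: leave it alone.
- screwdriver: Screwdriver about 170 mm long lying on the bench along its x, handle to -x. Origin on the bench beneath it. A bystander: leave it alone.
Things that resemble listed ones, but are neither listed nor needed, are in the scene too. What is shaped like the lid_large but red or yellow is not meant.

How it is judged:
By the outcome, as a careful person would: the job done as asked, in the order asked, and still so for the second after the job is handed in, with the robot touching nothing.
It also fails if it takes over 112 s, if anything falls off the work surface, if the arm or the gripper's body presses on something with over 40 N, if the wrist force passes 120 N, or if a joint passes its speed limit or range.

## Working session

There is one attempt and no reset: what is moved stays moved. The work goes in short steps, Python scripts to look and compute and a tool call to move; the robot and the scene stay as the last step left them, time stands still between calls to the robot, and variables do not carry over. Pictures are saved under pics/ and viewed, at most 14 in all, crops included, and the job is handed in when it is done.

Besides the shell and the picture viewer there is one more tool, called after ">>>" by a JSON object that holds its "fn" and its "kwargs", one argument or row to a line. apply_moves: Moves the arm, as the interface text tells. Its arguments: {"type":"object","properties":{"moves":{"type":"array"},"hand":{"type":"number"}},"required":["moves"]}

```bash
mkdir -p pics; python3 - <<'E'
from station import r, imaging, models
import cv2,numpy as np
for n in ("scene","top"):
    p=imaging.capture(n); cv2.imwrite(f"pics/{n}0.png",p["frame"])
    print(n,p["intrinsics"],p["eye"],np.round(p["orientation"],3).tolist())
    for t in "lid_large lid_medium lid_small lid_round box_large box_medium box_small box_round wash_bottle screwdriver".split():
        print(t,[(np.round(np.array(d["at"])*[640,480],1).tolist(),round(d["confidence"],2)) for d in models.place_of(p,t)][:4])
s=r.sense();print(s["tcp_pos"],np.round(s["ee_rot"],3).tolist(),r.pinch_z,s["wrist_force"])
E
```

```text
scene [[551.99765029   0.         322.9011715 ]
 [  0.         551.99765029 238.05460684]
 [  0.           0.           1.        ]] [1.53753871 0.41579103 1.13364365] [[-0.336, 0.671, -0.661], [0.942, 0.227, -0.248], [-0.016, -0.705, -0.709]]
lid_large [([319.6, 231.5], 0.84), ([332.5, 323.4], 0.68), ([284.8, 192.3], 0.67)]
lid_medium [([318.1, 225.7], 0.51)]
lid_small [([322.5, 222.2], 0.48), ([417.3, 251.4], 0.26)]
lid_round [([316.7, 219.6], 0.61)]
box_large [([414.2, 249.8], 0.72), ([318.8, 220.9], 0.31)]
box_medium [([250.9, 265.6], 0.58), ([321.8, 229.0], 0.42)]
box_small [([228.6, 214.4], 0.85)]
box_round [([348.0, 279.4], 0.85)]
wash_bottle [([160.7, 252.9], 0.84), ([418.0, 247.5], 0.59)]
screwdriver [([474.8, 240.9], 0.58)]
top [[537.14640634   0.         312.4293743 ]
 [  0.         537.14640634 242.98868135]
 [  0.           0.           1.        ]] [0.44907359 0.02454066 1.2002416 ] [[-0.007, -0.997, 0.072], [-1.0, 0.008, 0.01], [-0.01, -0.072, -0.997]]
lid_large [([334.8, 282.4], 0.81), ([263.4, 144.2], 0.8), ([406.7, 341.8], 0.63)]
lid_medium [([328.4, 283.1], 0.93)]
lid_small [([331.2, 286.0], 0.66)]
lid_round [([336.3, 287.5], 0.55)]
box_large [([204.4, 285.6], 0.61)]
box_medium [([381.9, 194.0], 0.65)]
box_small [([459.2, 272.9], 0.72)]
box_round [([335.2, 282.3], 0.58), ([268.6, 212.1], 0.54)]
wash_bottle [([508.4, 177.0], 0.8)]
screwdriver [([130.0, 328.2], 0.81)]
[ 0.28238506 -0.55753276  0.22253793] [[-0.892, -0.452, -0.0], [-0.452, 0.892, 0.0], [0.0, 0.0, -1.0]] 0.0187 [ 0.90020772 -0.47895667  1.21429788]
```

View pics/scene0.png

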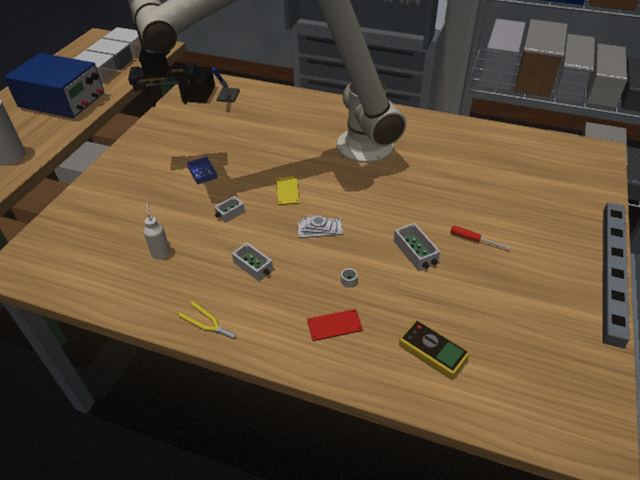

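View pics/top0.png

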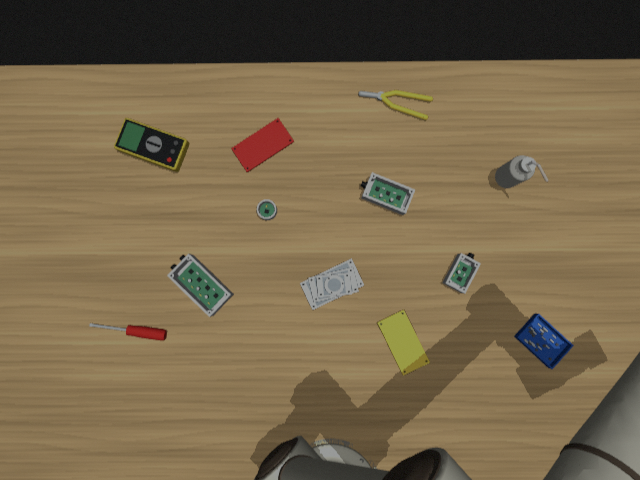

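The scene shows the pile at top-image (333,284). What could be mistaken for lid_large there is the red plate (263,144), the yellow plate (404,342) and the blue PCB (544,341). The boxes are large (200,285), medium (388,194), small (462,272) and round (266,210). The bottle is at (512,175) and the screwdriver at (130,330). The grey pile is the right choice.

```bash
cat > h.py <<'E'
from station import r, imaging, models
import cv2,numpy as np
from scipy.optimize import least_squares
def rays(p,uv,fish):
    K=p["intrinsics"];uv=np.asarray(uv,float).reshape(-1,2)
    d=np.c_[(uv[:,0]-K[0,2])/K[0,0],(uv[:,1]-K[1,2])/K[1,1]]
    if fish:
        t=np.linalg.norm(d,axis=1)+1e-12
        v=np.c_[d/t[:,None]*np.sin(t)[:,None],np.cos(t)]
    else: v=np.c_[d,np.ones(len(d))]
    return v@np.asarray(p["orientation"]).T
def toplane(p,uv,z,fish):
    v=rays(p,uv,fish);e=np.asarray(p["eye"]);k=(z-e[2])/v[:,2]
    return (e+v*k[:,None])[:,:2]
def proj(p,X,fish):
    c=(np.asarray(X)-p["eye"])@np.asarray(p["orientation"]);K=p["intrinsics"]
    if fish:
        n=np.linalg.norm(c[:,:2],axis=1)+1e-12;t=np.arctan2(n,c[:,2]);d=c[:,:2]/n[:,None]*t[:,None]
    else:d=c[:,:2]/c[:,2:]
    return d*[K[0,0],K[1,1]]+[K[0,2],K[1,2]]
def rect(p,region,z,fish):
    cs=max(cv2.findContours(region.astype(np.uint8),0,cv2.CHAIN_APPROX_NONE)[0],key=cv2.contourArea).reshape(-1,2)
    w=toplane(p,cs,z,fish)
    (c,s,a)=cv2.minAreaRect((w*1000).astype(np.float32))
    if s[0]<s[1]: a+=90;s=s[::-1]
    return np.round(c,1),np.round(s,1),round((a+90)%180-90,1)
E
python3 - <<'E'
from h import *
p=imaging.capture("top")
for t,z in [("box_large",.045),("box_medium",.038),("box_small",.032),("box_round",.03),("lid_large",.008),("lid_medium",.016),("lid_small",.024),("lid_round",.032)]:
    for d in models.cut_out(p,t)[:3]:
        print(t,round(d["confidence"],2),np.round(np.array(d["extent"])*[640,480,640,480]),rect(p,d["region"],z,0))
for n,u,z in [("bottle",(505,180),0),("driver",(130,330),0)]: print(n,toplane(p,u,z,0))
p=imaging.capture("wrist");print(p["intrinsics"],p["eye"],np.round(p["orientation"],3),r.sense()["tcp_pos"])
E
```

```text
box_large 0.63 [169. 254.  65.  60.] (array([448.8, 279.1]), array([139.5,  70.8]), 45.3)
box_medium 0.63 [361. 170.  51.  43.] (array([ 643.1, -125.6]), array([112.3,  63.5]), 67.3)
box_small 0.91 [444. 254.  35.  42.] (array([ 470.9, -288.6]), array([86.3, 57.6]), -30.4)
box_small 0.18 [360. 170.  55.  41.] (array([ 644.3, -126.2]), array([114.7,  65.1]), 66.6)
box_round 0.74 [259. 199.  20.  19.] (array([610.3, 136.7]), array([47., 42.]), 44.6)
lid_large 0.95 [233. 117.  65.  55.] (array([760.4, 147.8]), array([127.1,  67.4]), -56.4)
lid_large 0.93 [380. 310.  46.  64.] (array([ 317.6, -161.6]), array([128.6,  66.9]), 25.9)
lid_large 0.65 [302. 256.  60.  55.] (array([431. ,  26.5]), array([66.3, 57.2]), 26.3)
lid_medium 0.7 [308. 265.  52.  38.] (array([462.9, -39.8]), array([72.8, 39.2]), 52.7)
lid_small 0.79 [317. 271.  36.  27.] (array([441.5,  10.9]), array([49.2, 37. ]), 7.7)
lid_small 0.64 [327. 274.  18.  21.] (array([444.4, -10.5]), array([40.1, 40. ]), -45.5)
lid_round 0.56 [328. 277.  17.  18.] (array([445.5,  -9.2]), array([41.2, 41.1]), 89.6)
bottle [[ 0.67502065 -0.39844662]]
driver [[0.34561981 0.44289644]]
[[371.64829954   0.         325.36456576]
 [  0.         371.64829954 241.44745612]
 [  0.           0.           1.        ]] [ 0.21773619 -0.590372    0.38519566] [[-0.452  0.861  0.232]
 [ 0.892  0.436  0.118]
 [ 0.001  0.261 -0.965]] [ 0.28238431 -0.55755651  0.2225525 ]
```

```bash
cat >> h.py <<'E'
def yaw(s=None):
    R=np.asarray((s or r.sense())["ee_rot"]);return np.degrees(np.arctan2(R[1,1],R[0,1]))
def plan(x,y,z,ya=None,step=.035):
    "shift in present tool axes (mm) + turn afterwards; ya = world angle of tool y, mod 360"
    s=r.sense();R=np.asarray(s["ee_rot"]);d=R.T@(np.array([x,y,z])-s["tcp_pos"])
    n=max(1,int(np.ceil(np.abs(d).max()/step)))
    print("shift",np.round(d*1000,1),"n",n,"row",np.round(d/n,4).tolist(), end=' ')
    if ya is not None:
        t=-((ya-yaw(s)+180)%360-180);print("turn",round(t,1),"n",int(np.ceil(abs(t)/7)),round(t/np.ceil(abs(t)/7),2))
    else: print()
E
python3 -c "
from h import *
plan(.445,-.01,.2,205)"
```

```text
shift [-392.5  415.    22.5] n 12 row [-0.0327, 0.0346, 0.0019] turn -88.1 n 13 -6.78
```

>>> {"fn": "apply_moves", "kwargs": {
  "moves": [
    [[-0.0262,0.0277,0.0015],-7],
    [[0,0,0],0],
    [[0,0,0],0],
    [[0,0,0],0]
  ],
  "hand": 0.087
}}

```text
time_s: 1.93
tcp_pos: [0.2935, -0.5212, 0.2215]
ee_rot: [[-0.83, -0.557, 0.0], [-0.557, 0.83, -0.001], [0.0, -0.001, -1.0]]
wrist_force: [0.8, -0.5, 0.1]
gripper_width: 1.001
gripper_force: 0.0
```

```bash
python3 -c "
from h import *
plan(.445,-.01,.2,205,.028)"
```

```text
shift [-410.6  340.2   21.1] n 15 row [-0.0274, 0.0227, 0.0014] turn -81.1 n 12 -6.76
```

>>> {"fn": "apply_moves", "kwargs": {
  "moves": [
    [[-0.0274,0.0227,0.0014],0],
    [[-0.0274,0.0227,0.0014],0],
    [[-0.0274,0.0227,0.0014],0],
    [[-0.0274,0.0227,0.0014],0],
    [[-0.0274,0.0227,0.0014],0]
  ]
}}

```text
time_s: 2.35
tcp_pos: [0.3442, -0.3499, 0.2142]
ee_rot: [[-0.832, -0.555, 0.001], [-0.555, 0.832, -0.001], [-0.0, -0.001, -1.0]]
wrist_force: [0.7, 0.5, 0.8]
gripper_width: 1.001
gripper_force: 0.0
```

>>> {"fn": "apply_moves", "kwargs": {
  "moves": [
    [[-0.0274,0.0227,0.0014],0],
    [[-0.0274,0.0227,0.0014],0],
    [[-0.0274,0.0227,0.0014],0],
    [[-0.0274,0.0227,0.0014],0],
    [[-0.0274,0.0227,0.0014],0]
  ]
}}

```text
time_s: 2.77
tcp_pos: [0.3951, -0.1788, 0.2076]
ee_rot: [[-0.831, -0.556, 0.002], [-0.556, 0.831, -0.0], [-0.001, -0.001, -1.0]]
wrist_force: [1.1, -0.5, 0.6]
gripper_width: 0.998
gripper_force: 0.0
```

>>> {"fn": "apply_moves", "kwargs": {
  "moves": [
    [[-0.0274,0.0227,0.0014],0],
    [[-0.0274,0.0227,0.0014],0],
    [[-0.0274,0.0227,0.0014],0],
    [[-0.0274,0.0227,0.0014],0],
    [[-0.0274,0.0227,0.0014],0]
  ]
}}

```text
time_s: 3.18
tcp_pos: [0.4459, -0.0077, 0.2006]
ee_rot: [[-0.831, -0.556, 0.002], [-0.556, 0.831, 0.0], [-0.002, -0.001, -1.0]]
wrist_force: [1.0, -1.4, 0.1]
gripper_width: 1.001
gripper_force: 0.0
```

>>> {"fn": "apply_moves", "kwargs": {
  "moves": [
    [[0,0,0],-7],
    [[0,0,0],-7],
    [[0,0,0],-7],
    [[0,0,0],-7],
    [[0,0,0],-7]
  ]
}}

```text
time_s: 3.6
tcp_pos: [0.4457, -0.0093, 0.2004]
ee_rot: [[-0.356, -0.935, 0.001], [-0.935, 0.356, 0.0], [-0.0, -0.001, -1.0]]
wrist_force: [0.4, -1.0, -0.4]
gripper_width: 1.002
gripper_force: 0.0
```

>>> {"fn": "apply_moves", "kwargs": {
  "moves": [
    [[0,0,0],-7],
    [[0,0,0],-7],
    [[0,0,0],-7],
    [[0,0,0],-7],
    [[0,0,0],-7]
  ]
}}

```text
time_s: 4.02
tcp_pos: [0.4457, -0.0095, 0.2004]
ee_rot: [[0.244, -0.97, 0.001], [-0.97, -0.244, 0.0], [0.0, -0.001, -1.0]]
wrist_force: [-0.4, -0.2, -1.3]
gripper_width: 0.998
gripper_force: 0.0
```

>>> {"fn": "apply_moves", "kwargs": {
  "moves": [
    [[0,0,0],-6],
    [[0,0,0],-5],
    [[0,0,0],0],
    [[0,0,0],0],
    [[0,0,0],0]
  ]
}}

```text
time_s: 4.43
tcp_pos: [0.4452, -0.0094, 0.2002]
ee_rot: [[0.418, -0.908, 0.0], [-0.908, -0.418, 0.0], [0.0, -0.0, -1.0]]
wrist_force: [-0.9, 0.4, 0.4]
gripper_width: 1.002
gripper_force: 0.0
```

```bash
python3 - <<'E'
from h import *
p=imaging.capture("wrist");cv2.imwrite("pics/w1.png",p["frame"])
print(r.sense()["tcp_pos"],yaw(),r.sense()["joints"])
for t,z in [("lid_large",.008),("lid_medium",.016),("lid_small",.024),("lid_round",.032)]:
    for d in models.cut_out(p,t)[:3]:
        print(t,round(d["confidence"],2),np.round(np.array(d["extent"])*[640,480,640,480]),rect(p,d["region"],z,1))
E
```

```text
[ 0.44506832 -0.009377    0.20011589] -155.26075549652714 [ 1.98309257e+01  5.42209881e+00 -2.54442243e+01  1.83925633e-03
 -5.91237089e+01  4.90737482e+00]
lid_large 0.91 [444. 101. 109.  70.] (array([ 316.4, -161.3]), array([129.5,  65.6]), 25.5)
lid_large 0.68 [292. 158.  63. 125.] (array([454.3, -26.6]), array([81.5, 64.9]), -65.4)
lid_large 0.6 [ 14. 172.  60. 105.] (array([757.2, 144. ]), array([125. ,  74.8]), -57.5)
lid_medium 0.79 [289. 164.  76. 112.] (array([447.1, -24.7]), array([69.8, 55.2]), -77.2)
lid_small 0.57 [292. 177.  71.  87.] (array([442.1, -10.4]), array([75.3, 49.1]), -84.5)
lid_round 0.56 [300. 200.  53.  44.] (array([443.1, -10.6]), array([43., 42.]), 24.7)
```

View pics/w1.png

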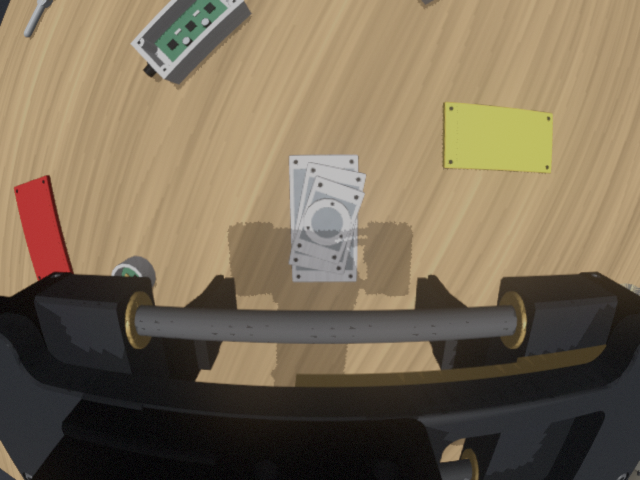

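The wrist view shows the pile centred at (327,222) with the lids fanned out by small yaws: large near vertical, then medium, small and the round one on top. The red plate (45,225) and yellow plate (498,137) are clearly separate. I'm now adding an edge fit for known outlines.

```bash
cat >> h.py <<'E'
from scipy.optimize import minimize
from scipy.ndimage import map_coordinates
D=dict(large=(128,66,45,5),medium=(102,56,38,5),small=(74,48,32,5),round=(44,44,30,4))
def outline(kind,inset):
    "points (m) of the outline moved inward by inset (mm), corners left out"
    a,b=D[kind][:2]
    if kind=="round":
        t=np.linspace(0,2*np.pi,240,endpoint=False);return np.c_[np.cos(t),np.sin(t)]*(22-inset)/1000
    a,b=a/2,b/2;u=np.linspace(-.92,.92,120)
    o=np.ones(120);i=inset
    return np.r_[np.c_[u*a,o*(b-i)],np.c_[u*a,-o*(b-i)],np.c_[o*(a-i),u*b],np.c_[-o*(a-i),u*b]]/1000
def fit(p,kind,z,g,box,fish=1,span=(8,6)):
    "g=(x,y,deg); blue-channel edge score; box: rim seen from both sides"
    B=cv2.GaussianBlur(p["frame"][:,:,0].astype(np.float32),(0,0),.7)
    w=D[kind][3]
    S=lambda pts,q:map_coordinates(B,proj(p,np.c_[pts@np.array([[np.cos(q[2]),np.sin(q[2])],[-np.sin(q[2]),np.cos(q[2])]])+q[:2],np.full(len(pts),z)],fish).T[::-1],order=1,mode="nearest")
    prs=[(outline(kind,1.2),outline(kind,-1.2))]
    if box: prs.append((outline(kind,w-1.2),outline(kind,w+1.2)))
    def cost(v):
        q=[g[0]+v[0]/1000,g[1]+v[1]/1000,np.radians(g[2]+v[2])]
        return -sum(np.clip(S(i,q)-S(o,q),-5 if box else -15,40).mean() for i,o in prs)
    G=[(cost((a,b,c)),a,b,c) for a in np.arange(-span[0],span[0]+.1,2) for b in np.arange(-span[0],span[0]+.1,2) for c in ([0] if kind=="round" else np.arange(-span[1],span[1]+.1,2))]
    best=min((minimize(cost,s[1:],method="Nelder-Mead",options=dict(initial_simplex=np.array(s[1:])+np.array([[0,0,0],[1.5,0,0],[0,1.5,0],[0,0,1.5]]))) for s in sorted(G)[:5]),key=lambda m:m.fun)
    v=best.x;return np.array([g[0]+v[0]/1000,g[1]+v[1]/1000,g[2]+(0 if kind=="round" else v[2])]),round(-best.fun,1)
def draw(p,items,name,crop,fish=1,k=3):
    f=cv2.resize(p["frame"],None,fx=k,fy=k,interpolation=cv2.INTER_CUBIC)
    for kind,z,q in items:
        t=np.radians(q[2]);c,s=np.cos(t),np.sin(t);o=outline(kind,0)@np.array([[c,s],[-s,c]])+q[:2]
        for u in proj(p,np.c_[o,np.full(len(o),z)],fish): cv2.circle(f,tuple(int(x) for x in (u+.5)*k-.5),0,(0,0,255),-1)
    x,y,w,h=crop;cv2.imwrite("pics/"+name,f[y*k:(y+h)*k,x*k:(x+w)*k])
def tool(q):
    "object pose in tool frame: mm, and deg of object x relative tool x"
    s=r.sense();R=np.asarray(s["ee_rot"])[:2,:2];d=R.T@(np.asarray(q[:2])-s["tcp_pos"][:2])
    return np.round(d*1000,1),round((-(q[2]-yaw(s)-90)+90)%180-90,1)
E
python3 - <<'E'
from h import *
p=imaging.capture("wrist");its=[]
for k,z,g in [("round",.032,(.443,-.0106,0)),("small",.024,(.442,-.010,-84.5)),("medium",.016,(.445,-.012,-77)),("large",.008,(.447,-.012,-65.4))]:
    q,s=fit(p,k,z,g,0);print(k,np.round(q,4),s,tool(q));its.append((k,z,q))
draw(p,its,"w1f.png",(250,130,150,170),k=3)
t=imaging.capture("top");its=[]
for k,g in [("large",(.4488,.279,45)),("medium",(.643,-.1256,67)),("small",(.471,-.2886,-30)),("round",(.6103,.1367,0))]:
    z=D[k][2]/1000;q,s=fit(t,k,z,g,1,0);print("box",k,np.round(q,4),s);its.append((k,z,q))
draw(t,its,"t1f.png",(160,160,330,165),0,2)
for k,z,g in [("round",.032,(.443,-.0106,0)),("small",.024,(.442,-.010,-84.5)),("large",.008,(.447,-.012,-65.4))]: print("top",k,fit(t,k,z,g,0,0))
E
```

```text
round [ 0.4425 -0.01    0.    ] 15.8 (array([-0.3,  2.5]), np.float64(-65.2))
small [ 4.42100e-01 -9.40000e-03 -8.58135e+01] 13.4 (array([-1.1,  2.5]), np.float64(20.6))
medium [ 4.42700e-01 -8.30000e-03 -7.78861e+01] 16.8 (array([-1.8,  1.6]), np.float64(12.7))
large [ 4.44600e-01 -6.30000e-03 -6.47893e+01] 36.4 (array([-2.8, -1. ]), np.float64(-0.4))
box large [ 0.4452  0.2816 45.9314] 44.3
box medium [ 0.6431 -0.131  67.2915] 54.4
box small [  0.4666  -0.2895 -28.9284] 56.3
box round [0.6107 0.1373 0.    ] 52.4
top round (array([ 0.4525331, -0.0241524,  0.       ]), np.float64(1.8))
top small (array([ 4.46066389e-01, -3.71489520e-02, -7.07734217e+01]), np.float64(2.6))
top large (array([ 4.32724640e-01, -1.40970813e-02, -7.28769170e+01]), np.float64(1.4))
```

View pics/w1f.png

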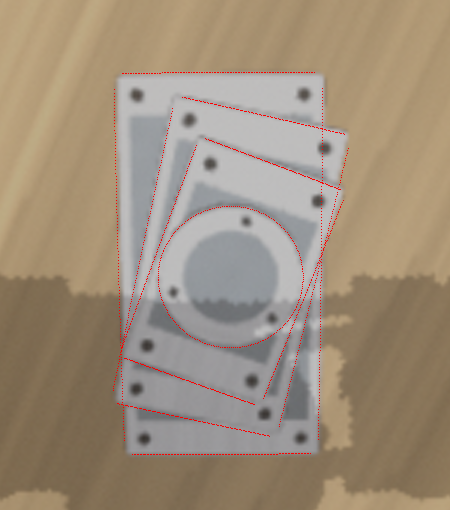

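View pics/t1f.png

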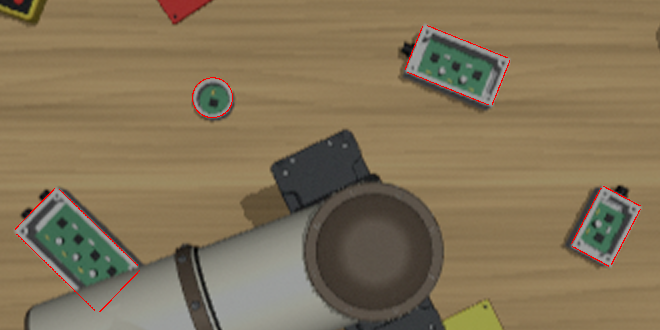

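The fits are tight: the outlines follow all four lids and the box rims, though the large box is partly hidden. I'll squeeze the round lid twice, 90° apart, which centres it on the tool and shows the camera bias.

>>> {"fn": "apply_moves", "kwargs": {
  "moves": [
    [[-0.0003,0.0025,0.035],0],
    [[0,0,0.035],0],
    [[0,0,0.035],0],
    [[0,0,0.035],0],
    [[0,0,0.015],0]
  ]
}}

```text
time_s: 5.2
tcp_pos: [0.4398, -0.0108, 0.0415]
ee_rot: [[0.419, -0.908, -0.006], [-0.908, -0.419, -0.002], [-0.001, 0.006, -1.0]]
wrist_force: [-0.6, -0.1, -0.4]
gripper_width: 0.998
gripper_force: 0.0
```

>>> {"fn": "apply_moves", "kwargs": {
  "moves": [
    [[0,0,0.01],0],
    [[0,0,0.0082],0],
    [[0,0,0],0],
    [[0,0,0],0]
  ]
}}

```text
time_s: 5.53
tcp_pos: [0.4427, -0.0099, 0.0269]
ee_rot: [[0.42, -0.907, 0.0], [-0.907, -0.42, -0.0], [0.0, 0.0, -1.0]]
wrist_force: [0.6, -0.3, 0.1]
gripper_width: 1.0
gripper_force: 0.0
```

>>> {"fn": "apply_moves", "kwargs": {
  "moves": [
    [[0,0,0],0],
    [[0,0,0],0],
    [[0,0,0],0],
    [[0,0,0],0],
    [[0,0,0],0]
  ],
  "hand": 0.04
}}

```text
time_s: 5.95
tcp_pos: [0.4427, -0.01, 0.0273]
ee_rot: [[0.42, -0.907, 0.001], [-0.907, -0.42, 0.0], [0.0, -0.001, -1.0]]
wrist_force: [-0.8, -0.3, 0.3]
gripper_width: 0.704
gripper_force: 0.0
```

>>> {"fn": "apply_moves", "kwargs": {
  "moves": [
    [[0,0,0],0],
    [[0,0,0],0],
    [[0,0,0],0],
    [[0,0,0],0],
    [[0,0,0],0]
  ]
}}

```text
time_s: 6.37
tcp_pos: [0.4425, -0.01, 0.0269]
ee_rot: [[0.42, -0.907, 0.0], [-0.907, -0.42, -0.0], [0.0, -0.0, -1.0]]
wrist_force: [-0.4, 0.5, 1.2]
gripper_width: 0.489
gripper_force: 30.0
```

>>> {"fn": "apply_moves", "kwargs": {
  "moves": [
    [[0,0,0],0],
    [[0,0,0],0],
    [[0,0,0],0],
    [[0,0,0],0],
    [[0,0,0],0]
  ],
  "hand": 0.06
}}

```text
time_s: 6.78
tcp_pos: [0.4424, -0.01, 0.0268]
ee_rot: [[0.42, -0.907, -0.0], [-0.907, -0.42, -0.0], [-0.0, 0.0, -1.0]]
wrist_force: [-0.2, 0.1, 0.2]
gripper_width: 0.676
gripper_force: 0.0
```

>>> {"fn": "apply_moves", "kwargs": {
  "moves": [
    [[0,0,0],7],
    [[0,0,0],7],
    [[0,0,0],7],
    [[0,0,0],7],
    [[0,0,0],7]
  ]
}}

```text
time_s: 7.2
tcp_pos: [0.4424, -0.01, 0.0268]
ee_rot: [[-0.182, -0.983, -0.0], [-0.983, 0.182, -0.0], [0.0, 0.0, -1.0]]
wrist_force: [0.5, 0.8, 0.1]
gripper_width: 0.689
gripper_force: 0.0
```

>>> {"fn": "apply_moves", "kwargs": {
  "moves": [
    [[0,0,0],7],
    [[0,0,0],7],
    [[0,0,0],7],
    [[0,0,0],7],
    [[0,0,0],7]
  ]
}}

```text
time_s: 7.62
tcp_pos: [0.4424, -0.0101, 0.0268]
ee_rot: [[-0.713, -0.701, -0.0], [-0.701, 0.713, -0.0], [0.0, 0.0, -1.0]]
wrist_force: [0.6, 0.9, -0.3]
gripper_width: 0.693
gripper_force: 0.0
```

>>> {"fn": "apply_moves", "kwargs": {
  "moves": [
    [[0,0,0],7],
    [[0,0,0],7],
    [[0,0,0],6],
    [[0,0,0],0],
    [[0,0,0],0]
  ]
}}

```text
time_s: 8.03
tcp_pos: [0.4425, -0.01, 0.0268]
ee_rot: [[-0.906, -0.423, 0.0], [-0.423, 0.906, -0.0], [-0.0, -0.0, -1.0]]
wrist_force: [0.3, -0.7, 0.1]
gripper_width: 0.685
gripper_force: 0.0
```

>>> {"fn": "apply_moves", "kwargs": {
  "moves": [
    [[0,0,0],0],
    [[0,0,0],0],
    [[0,0,0],0],
    [[0,0,0],0],
    [[0,0,0],0]
  ],
  "hand": 0.04
}}

```text
time_s: 8.45
tcp_pos: [0.4424, -0.01, 0.0269]
ee_rot: [[-0.907, -0.421, -0.0], [-0.421, 0.907, 0.0], [0.0, 0.0, -1.0]]
wrist_force: [-0.2, 0.1, -0.4]
gripper_width: 0.491
gripper_force: 30.0
```

>>> {"fn": "apply_moves", "kwargs": {
  "moves": [
    [[0,0,0],0],
    [[0,0,0],0],
    [[0,0,0],0]
  ],
  "hand": 0.06
}}

```text
time_s: 8.7
tcp_pos: [0.4424, -0.01, 0.0268]
ee_rot: [[-0.907, -0.421, -0.0], [-0.421, 0.907, -0.0], [0.0, 0.0, -1.0]]
wrist_force: [0.4, 0.3, 0.0]
gripper_width: 0.63
gripper_force: 0.0
```

>>> {"fn": "apply_moves", "kwargs": {
  "moves": [
    [[0,0,-0.03],0],
    [[0,0,-0.035],0],
    [[0,0,-0.035],0],
    [[0,0,-0.035],0],
    [[0,0,-0.038],0]
  ]
}}

```text
time_s: 9.12
tcp_pos: [0.4415, -0.0102, 0.2012]
ee_rot: [[-0.907, -0.42, -0.001], [-0.42, 0.907, -0.0], [0.001, 0.0, -1.0]]
wrist_force: [1.0, 0.6, -0.6]
gripper_width: 0.693
gripper_force: 0.0
```

>>> {"fn": "apply_moves", "kwargs": {
  "moves": [
    [[0,0,0],0],
    [[0,0,0],0],
    [[0,0,0],0]
  ]
}}

```text
time_s: 9.37
tcp_pos: [0.4418, -0.0101, 0.1994]
ee_rot: [[-0.907, -0.42, -0.001], [-0.42, 0.907, 0.0], [0.0, 0.001, -1.0]]
wrist_force: [-0.6, -0.1, -0.5]
gripper_width: 0.688
gripper_force: 0.0
```

```bash
python3 - <<'E'
from h import *
p=imaging.capture("wrist")
for k,z,g in [("round",.032,(.4425,-.010,0)),("small",.024,(.442,-.0095,-85.8)),("medium",.016,(.4427,-.0083,-77.9)),("large",.008,(.4446,-.0063,-64.8))]:
    q,s=fit(p,k,z,g,0);print(k,np.round(q,4),s,tool(q))
print(r.sense()["tcp_pos"])
plan(.6107,.1373,.2,None,.028)
E
```

```text
round [ 0.4418 -0.0103  0.    ] 18.3 (array([-0.3, -0.3]), np.float64(24.8))
small [ 4.42200e-01 -9.80000e-03 -8.58989e+01] 13.1 (array([-0.8,  0.1]), np.float64(-69.3))
medium [ 4.44700e-01 -1.62000e-02 -7.74916e+01] 17.0 (array([-0.4, -6.7]), np.float64(-77.7))
large [ 4.44300e-01 -6.40000e-03 -6.55787e+01] 35.4 (array([-4.2,  2.2]), np.float64(-89.6))
[ 0.44146569 -0.01020392  0.19873583]
shift [-215.5   62.8   -1.7] n 8 row [-0.0269, 0.0078, -0.0002]
```

```bash
python3 - <<'E'
from h import *
s=r.sense();R=np.asarray(s["ee_rot"]);P=s["tcp_pos"]*1
for w in [(.4452,.2816),(.6107,.1373),(.6431,-.131),(.4666,-.2895),(.4424,-.01)]:
    d=R.T@(np.array([*w,.2])-P);n=int(np.ceil(np.linalg.norm(d)/.036));print(w,np.round(d*1000,1),n,np.round(d/n,4));P=np.array([*w,.2])
E
```

```text
(0.4452, 0.2816) [-126.   263.2   -1.4] 9 [-0.014   0.0292 -0.0002]
(0.6107, 0.1373) [ -89.6 -200.5   -0.3] 7 [-0.0128 -0.0286 -0.    ]
(0.6431, -0.131) [  83.3 -257.1   -0. ] 8 [ 0.0104 -0.0321 -0.    ]
(0.4666, -0.2895) [226.8 -69.7   0.5] 7 [ 0.0324 -0.01    0.0001]
(0.4424, -0.01) [-95.5 263.8  -0. ] 8 [-0.0119  0.033  -0.    ]
```

>>> {"fn": "apply_moves", "kwargs": {
  "moves": [
    [[-0.014,0.0292,0],0],
    [[-0.014,0.0292,0],0],
    [[-0.014,0.0292,0],0],
    [[-0.014,0.0292,0],0],
    [[-0.014,0.0292,0],0]
  ]
}}

```text
time_s: 9.83
tcp_pos: [0.4435, 0.1528, 0.1981]
ee_rot: [[-0.907, -0.42, -0.003], [-0.42, 0.907, -0.002], [0.004, -0.001, -1.0]]
wrist_force: [1.3, -0.2, 0.4]
gripper_width: 0.687
gripper_force: 0.0
```

>>> {"fn": "apply_moves", "kwargs": {
  "moves": [
    [[-0.014,0.0292,0],0],
    [[-0.014,0.0292,0],0],
    [[-0.014,0.0292,0],0],
    [[-0.014,0.0292,0],0],
    [[0,0,0],0]
  ]
}}

```text
time_s: 10.25
tcp_pos: [0.4463, 0.2855, 0.1975]
ee_rot: [[-0.906, -0.424, -0.001], [-0.424, 0.906, -0.002], [0.002, -0.001, -1.0]]
wrist_force: [0.5, -0.5, 1.0]
gripper_width: 0.689
gripper_force: 0.0
```

>>> {"fn": "apply_moves", "kwargs": {
  "moves": [
    [[0,0,0],0],
    [[0,0,0],0],
    [[0,0,0],0]
  ]
}}

```text
time_s: 10.5
tcp_pos: [0.4459, 0.2801, 0.1989]
ee_rot: [[-0.908, -0.42, -0.002], [-0.42, 0.908, -0.002], [0.002, -0.001, -1.0]]
wrist_force: [-0.2, -0.9, 0.2]
gripper_width: 0.692
gripper_force: 0.0
```

```bash
cat > box.py <<'E'
import sys
from h import *
k=sys.argv[1];g=[float(x) for x in sys.argv[2:5]]
p=imaging.capture("wrist");z=D[k][2]/1000;q,s=fit(p,k,z,g,1);print(k,np.round(q,4),s,tool(q),r.sense()["tcp_pos"])
np.save(f"box_{k}.npy",q)
c=proj(p,[[q[0],q[1],z]],1)[0].astype(int);draw(p,[(k,z,q)],f"b_{k}.png",(max(c[0]-90,0),max(c[1]-90,0),180,180))
E
python3 box.py large .4452 .2816 45.9
```

```text
large [ 0.4445  0.2801 46.0394] 71.1 (array([1.4, 0.7]), np.float64(-21.2)) [0.44606647 0.28013032 0.1992795 ]
```

>>> {"fn": "apply_moves", "kwargs": {
  "moves": [
    [[-0.0128,-0.0286,0],0],
    [[-0.0128,-0.0286,0],0],
    [[-0.0128,-0.0286,0],0],
    [[-0.0128,-0.0286,0],0],
    [[-0.0128,-0.0286,0],0]
  ]
}}

```text
time_s: 10.97
tcp_pos: [0.5652, 0.1763, 0.2001]
ee_rot: [[-0.908, -0.419, 0.0], [-0.419, 0.908, 0.0], [-0.0, 0.0, -1.0]]
wrist_force: [-0.2, 0.4, -0.1]
gripper_width: 0.685
gripper_force: 0.0
```

>>> {"fn": "apply_moves", "kwargs": {
  "moves": [
    [[-0.0128,-0.0286,0],0],
    [[-0.0128,-0.0286,0],0],
    [[0,0,0],0],
    [[0,0,0],0],
    [[0,0,0],0]
  ]
}}

```text
time_s: 11.38
tcp_pos: [0.6112, 0.1366, 0.1996]
ee_rot: [[-0.908, -0.419, -0.001], [-0.419, 0.908, -0.0], [0.001, 0.0, -1.0]]
wrist_force: [0.3, -0.2, -0.3]
gripper_width: 0.689
gripper_force: 0.0
```

```bash
python3 box.py round .6107 .1373 0
```

```text
round [0.6096 0.1369 0.    ] 79.7 (array([1.4, 0.2]), np.float64(24.8)) [0.61098814 0.13724184 0.19988799]
```

>>> {"fn": "apply_moves", "kwargs": {
  "moves": [
    [[0.0104,-0.0321,0],0],
    [[0.0104,-0.0321,0],0],
    [[0.0104,-0.0321,0],0],
    [[0.0104,-0.0321,0],0],
    [[0.0104,-0.0321,0],0]
  ]
}}

```text
time_s: 11.85
tcp_pos: [0.6314, -0.0302, 0.2005]
ee_rot: [[-0.906, -0.423, 0.001], [-0.423, 0.906, 0.0], [-0.001, -0.0, -1.0]]
wrist_force: [1.1, 0.4, -0.6]
gripper_width: 0.696
gripper_force: 0.0
```

>>> {"fn": "apply_moves", "kwargs": {
  "moves": [
    [[0.0104,-0.0321,0],0],
    [[0.0104,-0.0321,0],0],
    [[0.0104,-0.0321,0],0],
    [[0,0,0],0],
    [[0,0,0],0]
  ]
}}

```text
time_s: 12.27
tcp_pos: [0.6436, -0.1311, 0.1999]
ee_rot: [[-0.908, -0.419, -0.0], [-0.419, 0.908, 0.0], [0.0, 0.0, -1.0]]
wrist_force: [-0.4, 0.4, -0.6]
gripper_width: 0.69
gripper_force: 0.0
```

```bash
python3 box.py medium .6431 -.131 67.3
```

```text
medium [ 0.6424 -0.1309 67.1757] 70.6 (array([ 1.6, -0.3]), np.float64(-42.3)) [ 0.64372033 -0.13001835  0.19997663]
```

>>> {"fn": "apply_moves", "kwargs": {
  "moves": [
    [[0.0324,-0.01,0],0],
    [[0.0324,-0.01,0],0],
    [[0.0324,-0.01,0],0],
    [[0.0324,-0.01,0],0],
    [[0.0324,-0.01,0],0]
  ]
}}

```text
time_s: 12.73
tcp_pos: [0.5172, -0.2427, 0.2003]
ee_rot: [[-0.906, -0.424, 0.001], [-0.424, 0.906, 0.0], [-0.001, -0.0, -1.0]]
wrist_force: [0.5, -0.1, 0.3]
gripper_width: 0.691
gripper_force: 0.0
```

>>> {"fn": "apply_moves", "kwargs": {
  "moves": [
    [[0.0324,-0.01,0],0],
    [[0.0324,-0.01,0],0],
    [[0,0,0],0],
    [[0,0,0],0],
    [[0,0,0],0]
  ]
}}

```text
time_s: 13.15
tcp_pos: [0.4684, -0.2882, 0.2004]
ee_rot: [[-0.907, -0.422, 0.001], [-0.422, 0.907, -0.0], [-0.001, -0.001, -1.0]]
wrist_force: [0.3, 0.1, -1.0]
gripper_width: 0.686
gripper_force: 0.0
```

```bash
python3 box.py small .4666 -.2895 -28.9; python3 -c "
import cv2,numpy as np
cv2.imwrite('pics/boxes.png',np.vstack([np.hstack([cv2.resize(cv2.imread(f'pics/b_{k}.png'),(390,290) if 0 else (300,300)) for k in r]) for r in (('large','round'),('medium','small'))]))"; python3 -c "
from h import *
plan(.4422,-.0101,.2,None,.028)"
```

```text
small [  0.466   -0.2895 -29.1365] 67.2 (array([ 3. , -0.1]), np.float64(54.1)) [ 0.46875156 -0.28813742  0.2002219 ]
shift [-9.340e+01  2.632e+02  2.000e-01] n 10 row [-0.0093, 0.0263, 0.0]
```

View pics/boxes.png

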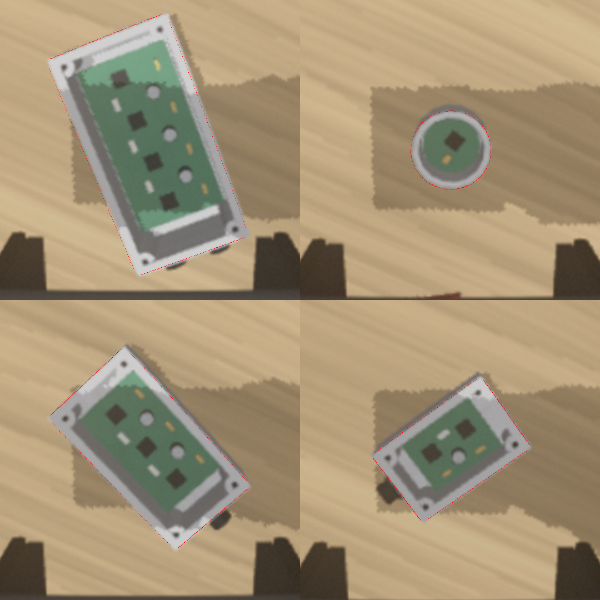

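The fits hug all four rims. The large box glands are at its lower right, and the top camera agrees to about 1 mm. The disc test shows a bias of about +0.7 mm in tool x, so I'll correct for it. Next I return to the pile and grip the round lid.

>>> {"fn": "apply_moves", "kwargs": {
  "moves": [
    [[-0.0117,0.0329,0],0],
    [[-0.0117,0.0329,0],0],
    [[-0.0117,0.0329,0],0],
    [[-0.0117,0.0329,0],0],
    [[-0.0117,0.0329,0],0]
  ]
}}

```text
time_s: 13.62
tcp_pos: [0.4521, -0.1128, 0.1999]
ee_rot: [[-0.906, -0.422, 0.0], [-0.422, 0.906, 0.0], [-0.0, -0.0, -1.0]]
wrist_force: [0.7, -0.0, -0.1]
gripper_width: 0.686
gripper_force: 0.0
```

>>> {"fn": "apply_moves", "kwargs": {
  "moves": [
    [[-0.0117,0.0329,0],0],
    [[-0.0117,0.0329,0],0],
    [[-0.0117,0.0329,0],0],
    [[0,0,0],0],
    [[0,0,0],0]
  ]
}}

```text
time_s: 14.03
tcp_pos: [0.4424, -0.0084, 0.2001]
ee_rot: [[-0.905, -0.426, 0.001], [-0.426, 0.905, 0.0], [-0.001, -0.0, -1.0]]
wrist_force: [-0.9, -0.3, -0.2]
gripper_width: 0.688
gripper_force: 0.0
```

>>> {"fn": "apply_moves", "kwargs": {
  "moves": [
    [[0,0,0.035],0],
    [[0,0,0.035],0],
    [[0,0,0.035],0],
    [[0,0,0.02],0],
    [[0,0,0],0]
  ]
}}

```text
time_s: 14.45
tcp_pos: [0.439, -0.0126, 0.0709]
ee_rot: [[-0.908, -0.419, -0.01], [-0.419, 0.908, -0.003], [0.01, 0.002, -1.0]]
wrist_force: [-0.5, -0.1, 0.1]
gripper_width: 0.688
gripper_force: 0.0
```

>>> {"fn": "apply_moves", "kwargs": {
  "moves": [
    [[0,0,0],0],
    [[0,0,0],0],
    [[0,0,0],0]
  ]
}}

```text
time_s: 14.7
tcp_pos: [0.4437, -0.011, 0.0765]
ee_rot: [[-0.907, -0.42, 0.004], [-0.42, 0.907, 0.001], [-0.004, -0.001, -1.0]]
wrist_force: [0.0, 0.3, -0.0]
gripper_width: 0.689
gripper_force: 0.0
```

```bash
python3 -c "
from h import *
plan(.4424,-.0100,.0268,115)"
```

```text
shift [ 0.9  1.5 49.7] n 2 row [0.0005, 0.0007, 0.0248] turn -0.1 n 1 -0.14
```

>>> {"fn": "apply_moves", "kwargs": {
  "moves": [
    [[0.0003,0.001,0.02],0],
    [[0,0,0.02],0],
    [[0,0,0.008],0],
    [[0,0,0],0],
    [[0,0,0],0]
  ]
}}

```text
time_s: 15.12
tcp_pos: [0.4422, -0.0103, 0.0276]
ee_rot: [[-0.907, -0.421, 0.001], [-0.421, 0.907, 0.0], [-0.001, -0.0, -1.0]]
wrist_force: [0.2, 0.4, -0.5]
gripper_width: 0.693
gripper_force: 0.0
```

>>> {"fn": "apply_moves", "kwargs": {
  "moves": [
    [[0,0,0],0],
    [[0,0,0],0],
    [[0,0,0],0],
    [[0,0,0],0],
    [[0,0,0],0]
  ]
}}

```text
time_s: 15.53
tcp_pos: [0.4416, -0.0104, 0.0272]
ee_rot: [[-0.907, -0.42, 0.001], [-0.42, 0.907, 0.0], [-0.001, -0.0, -1.0]]
wrist_force: [-0.4, -1.0, 0.1]
gripper_width: 0.69
gripper_force: 0.0
```

>>> {"fn": "apply_moves", "kwargs": {
  "moves": [
    [[0,0,0],0],
    [[0,0,0],0],
    [[0,0,0],0],
    [[0,0,0],0],
    [[0,0,0],0]
  ],
  "hand": 0.035
}}

```text
time_s: 15.95
tcp_pos: [0.4414, -0.0105, 0.0268]
ee_rot: [[-0.907, -0.42, -0.0], [-0.42, 0.907, -0.0], [0.0, 0.0, -1.0]]
wrist_force: [0.3, -0.7, 0.7]
gripper_width: 0.494
gripper_force: 30.0
```

>>> {"fn": "apply_moves", "kwargs": {
  "moves": [
    [[0,0,-0.01],0],
    [[0,0,-0.025],0],
    [[0,0,-0.025],0],
    [[0,0,0],0],
    [[0,0,0],0]
  ]
}}

```text
time_s: 16.37
tcp_pos: [0.4422, -0.0102, 0.0879]
ee_rot: [[-0.907, -0.42, 0.003], [-0.42, 0.907, 0.001], [-0.003, -0.0, -1.0]]
wrist_force: [-1.1, -0.3, 0.7]
gripper_width: 0.488
gripper_force: 30.0
```

```bash
python3 -c "
from h import *
plan(.6092,.1367,.09,None,.028)"
```

```text
shift [-213.3   63.1   -1.3] n 8 row [-0.0267, 0.0079, -0.0002]
```

>>> {"fn": "apply_moves", "kwargs": {
  "moves": [
    [[-0.0267,0.0079,0],0],
    [[-0.0267,0.0079,0],0],
    [[-0.0267,0.0079,0],0],
    [[-0.0267,0.0079,0],0],
    [[-0.0267,0.0079,0],0]
  ]
}}

```text
time_s: 16.78
tcp_pos: [0.5458, 0.082, 0.0852]
ee_rot: [[-0.907, -0.42, -0.003], [-0.42, 0.907, -0.001], [0.003, 0.0, -1.0]]
wrist_force: [-0.4, 0.3, 0.2]
gripper_width: 0.487
gripper_force: 30.0
```

>>> {"fn": "apply_moves", "kwargs": {
  "moves": [
    [[-0.0267,0.0079,0],0],
    [[-0.0267,0.0079,0],0],
    [[-0.0267,0.0079,0],0],
    [[0,0,0.02],0],
    [[0,0,0],0]
  ]
}}

```text
time_s: 17.2
tcp_pos: [0.6064, 0.1366, 0.0615]
ee_rot: [[-0.908, -0.42, -0.008], [-0.42, 0.908, -0.003], [0.009, 0.001, -1.0]]
wrist_force: [-1.0, 0.1, -1.2]
gripper_width: 0.488
gripper_force: 30.0
```

>>> {"fn": "apply_moves", "kwargs": {
  "moves": [
    [[0,0,0.02],0],
    [[0,0,0],0],
    [[0,0,0],0],
    [[0,0,0],0],
    [[0,0,0],0]
  ]
}}

```text
time_s: 17.62
tcp_pos: [0.609, 0.1366, 0.0479]
ee_rot: [[-0.907, -0.42, 0.001], [-0.42, 0.907, 0.0], [-0.001, -0.0, -1.0]]
wrist_force: [0.1, 0.6, -0.4]
gripper_width: 0.485
gripper_force: 30.0
```

```bash
python3 -c "
from h import *
plan(.6092,.1367,.0331,115,.028)"
```

```text
shift [-0.2  0.  14.8] n 1 row [-0.0002, 0.0, 0.0148] turn -0.1 n 1 -0.15
```

>>> {"fn": "apply_moves", "kwargs": {
  "moves": [
    [[0,0,0.008],0],
    [[0,0,0.004],0],
    [[0,0,0.0015],0],
    [[0,0,0],0],
    [[0,0,0],0]
  ]
}}

```text
time_s: 18.03
tcp_pos: [0.6087, 0.1367, 0.0333]
ee_rot: [[-0.907, -0.42, 0.0], [-0.42, 0.907, -0.0], [-0.0, -0.0, -1.0]]
wrist_force: [0.4, -0.0, -0.6]
gripper_width: 0.484
gripper_force: 30.0
```

>>> {"fn": "apply_moves", "kwargs": {
  "moves": [
    [[0,0,0.0008],0],
    [[0,0,0],0],
    [[0,0,0],0],
    [[0,0,0],0]
  ]
}}

```text
time_s: 18.37
tcp_pos: [0.6089, 0.1367, 0.0329]
ee_rot: [[-0.907, -0.421, 0.001], [-0.421, 0.907, 0.0], [-0.001, -0.0, -1.0]]
wrist_force: [-0.2, 0.5, 2.4]
gripper_width: 0.488
gripper_force: 30.0
```

>>> {"fn": "apply_moves", "kwargs": {
  "moves": [
    [[0,0,0],0],
    [[0,0,0],0],
    [[0,0,0],0],
    [[0,0,0],0]
  ],
  "hand": 0.06
}}

```text
time_s: 18.7
tcp_pos: [0.6085, 0.1366, 0.0323]
ee_rot: [[-0.907, -0.42, -0.0], [-0.42, 0.907, -0.0], [0.0, 0.0, -1.0]]
wrist_force: [0.0, -0.2, -0.8]
gripper_width: 0.665
gripper_force: 0.0
```

>>> {"fn": "apply_moves", "kwargs": {
  "moves": [
    [[0,0,-0.02],0],
    [[0,0,-0.035],0],
    [[0,0,-0.035],0],
    [[0,0,-0.035],0],
    [[0,0,-0.035],0]
  ]
}}

```text
time_s: 19.12
tcp_pos: [0.6083, 0.1365, 0.194]
ee_rot: [[-0.907, -0.42, -0.0], [-0.42, 0.907, -0.0], [0.0, 0.0, -1.0]]
wrist_force: [1.7, 0.2, -0.6]
gripper_width: 0.69
gripper_force: 0.0
```

>>> {"fn": "apply_moves", "kwargs": {
  "moves": [
    [[0,0,-0.007],0],
    [[0,0,0],0],
    [[0,0,0],0],
    [[0,0,0],0],
    [[0,0,0],0]
  ]
}}

```text
time_s: 19.53
tcp_pos: [0.6077, 0.1363, 0.1972]
ee_rot: [[-0.907, -0.42, -0.004], [-0.42, 0.907, -0.002], [0.004, 0.0, -1.0]]
wrist_force: [-0.5, 0.5, -0.1]
gripper_width: 0.687
gripper_force: 0.0
```

```bash
python3 - <<'E'
from h import *
p=imaging.capture("wrist")
q,s=fit(p,"round",.038,(.6096,.1369,0),0);print(np.round(q,4),s,tool(q))
c=proj(p,[[q[0],q[1],.03]],1)[0].astype(int);draw(p,[("round",.038,q)],"r_done.png",(c[0]-50,c[1]-50,100,100),k=5)
plan(.4424,-.01,.2,184.2,.028)
E
```

```text
[0.6086 0.1367 0.    ] 40.0 (array([-0.8,  0. ]), np.float64(24.9))
shift [211.7 -63.2  -1.8] n 8 row [0.0265, -0.0079, -0.0002] turn -69.3 n 10 -6.93
```

View pics/r_done.png

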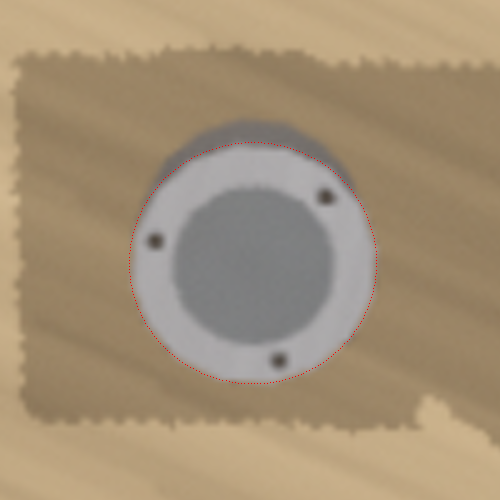

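```bash
python3 - <<'E'
from h import *
p=imaging.capture("wrist")
q,s=fit(p,"round",.038,(.6096,.1369,0),0);print(np.round(q,4),s,tool(q),r.sense()["tcp_pos"],np.round(p["eye"],4))
for c in [(.6096,.1369),q[:2]]:
    o=outline("round",0)+c;u=proj(p,np.c_[o,0*o[:,0]],1);print("base top row",u[:,1].min(),u[u[:,1].argmin()],"lid top",proj(p,np.c_[outline("round",0)+q[:2],0*o[:,0]+.038],1)[:,1].min())
i=u[u[:,1].argmin()].astype(int);print(p["frame"][i[1]-8:i[1]+12,i[0],0], i[1]-8)
t=imaging.capture("top")
print("top",fit(t,"round",.038,(.61,.137,0),0,0))
E
```

```text
[0.6088 0.1367 0.    ] 40.0 (array([-0.8, -0. ]), np.float64(24.9)) [0.60806636 0.13638958 0.19772585] [0.5427 0.106  0.3604]
base top row 197.83961466106615 [324.78696433 197.83961466] lid top 203.0892825791977
base top row 197.03537398542227 [324.95598644 197.03537399] lid top 203.0892825791977
[102 102 104 105 103 103 101 100 101 104 108 108 108 110 131 163 171 170
 170 171] 189
top (array([0.6098497 , 0.13737271, 0.        ]), np.float64(25.4))
```

The wrist and top views agree the round lid sits about 0.9 mm off, along tool +x. I'll regrip it and correct.

>>> {"fn": "apply_moves", "kwargs": {
  "moves": [
    [[0,0,0.035],0],
    [[0,0,0.035],0],
    [[0,0,0.035],0],
    [[0,0,0.03],0],
    [[0,0,0.015],0]
  ]
}}

```text
time_s: 20.1
tcp_pos: [0.6059, 0.1355, 0.0446]
ee_rot: [[-0.908, -0.42, -0.007], [-0.42, 0.908, -0.003], [0.008, 0.001, -1.0]]
wrist_force: [0.3, 0.1, -0.7]
gripper_width: 0.691
gripper_force: 0.0
```

>>> {"fn": "apply_moves", "kwargs": {
  "moves": [
    [[0,0,0.01],0],
    [[0,0,0.0045],0],
    [[0,0,0],0],
    [[0,0,0],0],
    [[0,0,0],0]
  ]
}}

```text
time_s: 20.52
tcp_pos: [0.6098, 0.1371, 0.0366]
ee_rot: [[-0.907, -0.421, 0.003], [-0.421, 0.907, 0.001], [-0.003, -0.0, -1.0]]
wrist_force: [-0.9, 0.1, 0.1]
gripper_width: 0.694
gripper_force: 0.0
```

>>> {"fn": "apply_moves", "kwargs": {
  "moves": [
    [[0,0,0],0],
    [[0,0,0],0],
    [[0,0,0],0],
    [[0,0,0],0],
    [[0,0,0],0]
  ],
  "hand": 0.035
}}

```text
time_s: 20.93
tcp_pos: [0.6089, 0.1368, 0.0357]
ee_rot: [[-0.907, -0.421, 0.001], [-0.421, 0.907, 0.0], [-0.001, -0.0, -1.0]]
wrist_force: [-0.2, 0.2, 2.3]
gripper_width: 0.479
gripper_force: 30.0
```

>>> {"fn": "apply_moves", "kwargs": {
  "moves": [
    [[0,0,-0.003],0],
    [[0,0,0],0],
    [[-0.0009,0,0],0],
    [[0,0,0],0],
    [[0,0,0.0015],0]
  ]
}}

```text
time_s: 21.35
tcp_pos: [0.6096, 0.1371, 0.0366]
ee_rot: [[-0.907, -0.42, 0.0], [-0.42, 0.907, 0.0], [-0.0, -0.0, -1.0]]
wrist_force: [-0.4, 0.4, 0.3]
gripper_width: 0.48
gripper_force: 30.0
```

>>> {"fn": "apply_moves", "kwargs": {
  "moves": [
    [[0,0,0.001],0],
    [[0,0,0],0],
    [[0,0,0.0006],0],
    [[0,0,0],0],
    [[0,0,0],0]
  ]
}}

```text
time_s: 21.77
tcp_pos: [0.6095, 0.137, 0.0356]
ee_rot: [[-0.907, -0.421, 0.0], [-0.421, 0.907, -0.0], [-0.0, -0.0, -1.0]]
wrist_force: [-2.2, -0.5, 6.1]
gripper_width: 0.48
gripper_force: 30.0
```

>>> {"fn": "apply_moves", "kwargs": {
  "moves": [
    [[0,0,0],0],
    [[0,0,0],0],
    [[0,0,0],0],
    [[0,0,0],0]
  ],
  "hand": 0.06
}}

```text
time_s: 22.1
tcp_pos: [0.6093, 0.137, 0.0344]
ee_rot: [[-0.907, -0.42, -0.001], [-0.42, 0.907, -0.0], [0.001, 0.0, -1.0]]
wrist_force: [-0.4, 0.1, -0.4]
gripper_width: 0.66
gripper_force: 0.0
```

>>> {"fn": "apply_moves", "kwargs": {
  "moves": [
    [[0,0,-0.02],0],
    [[0,0,-0.035],0],
    [[0,0,-0.035],0],
    [[0,0,-0.035],0],
    [[0,0,-0.035],0]
  ]
}}

```text
time_s: 22.52
tcp_pos: [0.6092, 0.1369, 0.1962]
ee_rot: [[-0.907, -0.42, -0.001], [-0.42, 0.907, -0.0], [0.001, 0.0, -1.0]]
wrist_force: [0.7, -0.0, -0.1]
gripper_width: 0.691
gripper_force: 0.0
```

>>> {"fn": "apply_moves", "kwargs": {
  "moves": [
    [[0,0,-0.004],0],
    [[0,0,0],0],
    [[0,0,0],0],
    [[0,0,0],0],
    [[0,0,0],0]
  ]
}}

```text
time_s: 22.93
tcp_pos: [0.6086, 0.1367, 0.1967]
ee_rot: [[-0.907, -0.42, -0.004], [-0.42, 0.907, -0.002], [0.004, 0.0, -1.0]]
wrist_force: [0.1, -0.3, -0.2]
gripper_width: 0.686
gripper_force: 0.0
```

```bash
python3 - <<'E'
from h import *
p=imaging.capture("wrist")
q,s=fit(p,"round",.038,(.6096,.1369,0),0);print(np.round(q,4),s,tool(q))
print(fit(imaging.capture("top"),"round",.038,(.61,.137,0),0,0))
plan(.4422,-.0100,.2,184.2,.028)
E
```

```text
[0.6091 0.1371 0.    ] 40.0 (array([-0.4,  0.2]), np.float64(24.9))
(array([0.61062579, 0.13759922, 0.        ]), np.float64(25.2))
shift [213.  -63.1  -2.1] n 8 row [0.0266, -0.0079, -0.0003] turn -69.3 n 10 -6.93
```

The round lid is within about 0.5 mm. Next is lid_small.

>>> {"fn": "apply_moves", "kwargs": {
  "moves": [
    [[0.0266,-0.0079,0],0],
    [[0.0266,-0.0079,0],0],
    [[0.0266,-0.0079,0],0],
    [[0.0266,-0.0079,0],0],
    [[0.0266,-0.0079,0],0]
  ],
  "hand": 0.087
}}

```text
time_s: 23.45
tcp_pos: [0.5041, 0.0444, 0.1981]
ee_rot: [[-0.907, -0.421, -0.001], [-0.421, 0.907, -0.001], [0.002, 0.0, -1.0]]
wrist_force: [-1.0, -0.1, -0.2]
gripper_width: 0.959
gripper_force: 0.0
```

>>> {"fn": "apply_moves", "kwargs": {
  "moves": [
    [[0.0266,-0.0079,0],0],
    [[0.0266,-0.0079,0],0],
    [[0.0266,-0.0079,0],0],
    [[0,0,0],-7],
    [[0,0,0],-7]
  ]
}}

```text
time_s: 23.87
tcp_pos: [0.4416, -0.0108, 0.1988]
ee_rot: [[-0.776, -0.631, -0.0], [-0.631, 0.776, -0.0], [0.0, 0.0, -1.0]]
wrist_force: [0.1, -0.4, -0.0]
gripper_width: 0.998
gripper_force: 0.0
```

>>> {"fn": "apply_moves", "kwargs": {
  "moves": [
    [[0,0,0],-7],
    [[0,0,0],-7],
    [[0,0,0],-7],
    [[0,0,0],-7],
    [[0,0,0],-7]
  ]
}}

```text
time_s: 24.28
tcp_pos: [0.4427, -0.0099, 0.1984]
ee_rot: [[-0.272, -0.962, -0.001], [-0.962, 0.272, -0.0], [0.001, 0.001, -1.0]]
wrist_force: [0.2, -0.3, 0.2]
gripper_width: 1.003
gripper_force: 0.0
```

>>> {"fn": "apply_moves", "kwargs": {
  "moves": [
    [[0,0,0],-7],
    [[0,0,0],-7],
    [[0,0,0],-6.3],
    [[0,0,0],0],
    [[0,0,0],0]
  ]
}}

```text
time_s: 24.7
tcp_pos: [0.4428, -0.0098, 0.1985]
ee_rot: [[0.07, -0.998, -0.001], [-0.998, -0.07, -0.0], [0.0, 0.001, -1.0]]
wrist_force: [-0.5, -0.1, 0.4]
gripper_width: 0.996
gripper_force: 0.0
```

>>> {"fn": "apply_moves", "kwargs": {
  "moves": [
    [[0,0,0],0],
    [[0,0,0],0],
    [[0,0,0],0]
  ]
}}

```text
time_s: 24.95
tcp_pos: [0.443, -0.0098, 0.1989]
ee_rot: [[0.072, -0.997, -0.0], [-0.997, -0.072, -0.0], [0.0, 0.0, -1.0]]
wrist_force: [0.5, 0.2, -0.1]
gripper_width: 0.996
gripper_force: 0.0
```

```bash
cat > pile.py <<'E'
import sys
from h import *
k=sys.argv[1];z=float(sys.argv[2]);g=[float(x) for x in sys.argv[3:6]]
p=imaging.capture("wrist");q,s=fit(p,k,z,g,0);print(k,np.round(q,4),s,"in tool",tool(q),r.sense()["tcp_pos"],yaw())
c=proj(p,[[q[0],q[1],z]],1)[0].astype(int);draw(p,[(k,z,q)],f"p_{k}_{r.sense()['time_s']:.0f}.png",(c[0]-80,c[1]-80,160,160),k=3)
E
python3 pile.py small .024 .4422 -.0097 -85.8
```

```text
small [ 4.42100e-01 -9.50000e-03 -8.59662e+01] 14.0 in tool (array([-0.3,  0.8]), np.float64(0.1)) [ 0.44295353 -0.0097863   0.19889707] -175.88563455146087
```

>>> {"fn": "apply_moves", "kwargs": {
  "moves": [
    [[-0.001,0.0008,0.035],0],
    [[0,0,0.035],0],
    [[0,0,0.035],0],
    [[0,0,0.035],0],
    [[0,0,0.02],0]
  ]
}}

```text
time_s: 25.42
tcp_pos: [0.4402, -0.0094, 0.0361]
ee_rot: [[0.071, -0.997, -0.004], [-0.997, -0.071, -0.001], [0.001, 0.004, -1.0]]
wrist_force: [0.5, 0.6, 0.2]
gripper_width: 0.999
gripper_force: 0.0
```

>>> {"fn": "apply_moves", "kwargs": {
  "moves": [
    [[0,0,0.01],0],
    [[0,0,0.006],0],
    [[0,0,0],0],
    [[0,0,0],0],
    [[0,0,0],0]
  ],
  "hand": 0.06
}}

```text
time_s: 25.83
tcp_pos: [0.443, -0.0085, 0.0239]
ee_rot: [[0.073, -0.997, 0.002], [-0.997, -0.073, 0.001], [-0.001, -0.002, -1.0]]
wrist_force: [0.2, -0.1, -0.3]
gripper_width: 0.729
gripper_force: 0.0
```

>>> {"fn": "apply_moves", "kwargs": {
  "moves": [
    [[0,0,0],0],
    [[0,0,0],0],
    [[0,0,0],0],
    [[0,0,0],0]
  ]
}}

```text
time_s: 26.17
tcp_pos: [0.4424, -0.0088, 0.0234]
ee_rot: [[0.073, -0.997, 0.001], [-0.997, -0.073, 0.0], [-0.0, -0.001, -1.0]]
wrist_force: [-0.4, -0.1, 0.4]
gripper_width: 0.689
gripper_force: 0.0
```

Down 4.6 mm more, then grip.

>>> {"fn": "apply_moves", "kwargs": {
  "moves": [
    [[0,0,0.003],0],
    [[0,0,0.0014],0],
    [[0,0,0],0],
    [[0,0,0],0],
    [[0,0,0],0]
  ]
}}

```text
time_s: 26.58
tcp_pos: [0.4421, -0.0089, 0.0185]
ee_rot: [[0.073, -0.997, -0.0], [-0.997, -0.073, -0.0], [0.0, 0.0, -1.0]]
wrist_force: [-0.3, -0.6, 0.2]
gripper_width: 0.691
gripper_force: 0.0
```

>>> {"fn": "apply_moves", "kwargs": {
  "moves": [
    [[0,0,0],0],
    [[0,0,0],0],
    [[0,0,0],0],
    [[0,0,0],0],
    [[0,0,0],0]
  ],
  "hand": 0.04
}}

```text
time_s: 27.0
tcp_pos: [0.4422, -0.0088, 0.0186]
ee_rot: [[0.073, -0.997, 0.0], [-0.997, -0.073, 0.0], [-0.0, -0.0, -1.0]]
wrist_force: [-0.0, -0.1, -0.8]
gripper_width: 0.54
gripper_force: 30.0
```

```bash
python3 -c "
from h import *
print(r.sense()['tcp_pos'],yaw(),r.sense()['gripper_width'],r.sense()['wrist_force'],tool((.4422,-.0095,-86)))"
```

```text
[ 0.4421624  -0.0088169   0.01856567] -175.83911675079867 0.5401643117118048 [-0.00867612 -0.09007452 -0.77834673] (array([0.7, 0. ]), np.float64(0.2))
```

>>> {"fn": "apply_moves", "kwargs": {
  "moves": [
    [[0,0,-0.01],0],
    [[0,0,-0.025],0],
    [[0,0,-0.025],0],
    [[0,0,-0.02],0],
    [[0,0,0],-7]
  ]
}}

```text
time_s: 27.42
tcp_pos: [0.4447, -0.0082, 0.1024]
ee_rot: [[0.196, -0.981, 0.008], [-0.981, -0.196, 0.002], [-0.0, -0.008, -1.0]]
wrist_force: [0.1, -0.3, -0.5]
gripper_width: 0.549
gripper_force: 30.0
```

>>> {"fn": "apply_moves", "kwargs": {
  "moves": [
    [[0,0,0],-7],
    [[0,0,0],-7],
    [[0,0,0],-7],
    [[0,0,0],-7],
    [[0,0,0],-7]
  ]
}}

```text
time_s: 27.83
tcp_pos: [0.4418, -0.0089, 0.0985]
ee_rot: [[0.725, -0.688, -0.0], [-0.688, -0.725, 0.0], [-0.0, 0.0, -1.0]]
wrist_force: [0.4, -0.3, -1.0]
gripper_width: 0.542
gripper_force: 30.0
```

>>> {"fn": "apply_moves", "kwargs": {
  "moves": [
    [[0,0,0],-7],
    [[0,0,0],-7],
    [[0,0,0],-0.7],
    [[0,0,0],0],
    [[0,0,0],0]
  ]
}}

```text
time_s: 28.25
tcp_pos: [0.442, -0.0088, 0.0985]
ee_rot: [[0.872, -0.489, -0.0], [-0.489, -0.872, -0.0], [-0.0, 0.0, -1.0]]
wrist_force: [-0.0, 0.0, -0.4]
gripper_width: 0.543
gripper_force: 30.0
```

```bash
python3 -c "
from h import *
plan(.4666,-.2892,.1,-119.1,.03)"
```

```text
shift [158.6 232.5  -1.5] n 8 row [0.0198, 0.0291, -0.0002] turn -0.2 n 1 -0.19
```

>>> {"fn": "apply_moves", "kwargs": {
  "moves": [
    [[0.0198,0.0291,0],-0.2],
    [[0.0198,0.0291,0],0],
    [[0.0198,0.0291,0],0],
    [[0.0198,0.0291,0],0],
    [[0.0198,0.0291,0],0]
  ]
}}

```text
time_s: 28.67
tcp_pos: [0.4582, -0.1856, 0.0986]
ee_rot: [[0.874, -0.485, 0.0], [-0.485, -0.874, -0.0], [0.0, -0.0, -1.0]]
wrist_force: [0.8, 0.8, 0.2]
gripper_width: 0.546
gripper_force: 30.0
```

>>> {"fn": "apply_moves", "kwargs": {
  "moves": [
    [[0.0198,0.0291,0],0],
    [[0.0198,0.0291,0],0],
    [[0.0198,0.0291,0],0],
    [[0,0,0.02],0],
    [[0,0,0.02],0]
  ]
}}

```text
time_s: 29.08
tcp_pos: [0.4688, -0.2917, 0.0587]
ee_rot: [[0.872, -0.489, 0.003], [-0.489, -0.872, -0.001], [0.003, -0.001, -1.0]]
wrist_force: [0.1, 0.6, -0.5]
gripper_width: 0.546
gripper_force: 30.0
```

>>> {"fn": "apply_moves", "kwargs": {
  "moves": [
    [[0,0,0],0],
    [[0,0,0],0],
    [[0,0,0],0],
    [[0,0,0],0],
    [[0,0,0],0]
  ]
}}

```text
time_s: 29.5
tcp_pos: [0.4689, -0.2891, 0.0599]
ee_rot: [[0.875, -0.483, 0.002], [-0.483, -0.876, -0.001], [0.003, -0.0, -1.0]]
wrist_force: [-0.2, -0.6, -0.0]
gripper_width: 0.552
gripper_force: 30.0
```

```bash
python3 -c "
from h import *
plan(.4666,-.2892,.0346,-119.1,.03)"
```

```text
shift [-2.   1.3 25.3] n 1 row [-0.002, 0.0013, 0.0253] turn 0.2 n 1 0.2
```

>>> {"fn": "apply_moves", "kwargs": {
  "moves": [
    [[-0.002,0.0013,0.012],0],
    [[0,0,0.008],0],
    [[0,0,0],0],
    [[0,0,0],0],
    [[0,0,0],0]
  ]
}}

```text
time_s: 29.92
tcp_pos: [0.466, -0.2894, 0.039]
ee_rot: [[0.875, -0.484, 0.001], [-0.484, -0.875, -0.0], [0.001, 0.0, -1.0]]
wrist_force: [-0.4, 0.2, -0.3]
gripper_width: 0.543
gripper_force: 30.0
```

>>> {"fn": "apply_moves", "kwargs": {
  "moves": [
    [[0,0,0],0],
    [[0,0,0],0],
    [[0,0,0],0],
    [[0,0,0],0]
  ]
}}

```text
time_s: 30.25
tcp_pos: [0.4657, -0.2895, 0.0388]
ee_rot: [[0.875, -0.484, 0.0], [-0.484, -0.875, -0.0], [0.0, -0.0, -1.0]]
wrist_force: [-0.2, -0.2, 0.2]
gripper_width: 0.544
gripper_force: 30.0
```

```bash
python3 -c "
from h import *
plan(.4666,-.2892,.0346,-119.1,.03)"
```

```text
shift [ 0.6 -0.6  4.2] n 1 row [0.0006, -0.0006, 0.0042] turn 0.2 n 1 0.16
```

>>> {"fn": "apply_moves", "kwargs": {
  "moves": [
    [[0.0006,-0.0006,0.002],0.15],
    [[0,0,0.0015],0],
    [[0,0,0],0],
    [[0,0,0],0]
  ]
}}

```text
time_s: 30.58
tcp_pos: [0.4663, -0.2891, 0.0348]
ee_rot: [[0.874, -0.486, -0.0], [-0.486, -0.874, 0.0], [-0.0, 0.0, -1.0]]
wrist_force: [-1.0, 0.0, -0.4]
gripper_width: 0.544
gripper_force: 30.0
```

>>> {"fn": "apply_moves", "kwargs": {
  "moves": [
    [[0,0,0.0008],0],
    [[0,0,0],0],
    [[0,0,0],0],
    [[0,0,0],0]
  ]
}}

```text
time_s: 30.92
tcp_pos: [0.4665, -0.2892, 0.0346]
ee_rot: [[0.874, -0.486, 0.0], [-0.486, -0.874, -0.0], [0.0, 0.0, -1.0]]
wrist_force: [-1.1, 1.0, 3.3]
gripper_width: 0.545
gripper_force: 30.0
```

Contact at 3.3 N, at the expected height. Release, rise and check.

>>> {"fn": "apply_moves", "kwargs": {
  "moves": [
    [[0,0,0],0],
    [[0,0,0],0],
    [[0,0,0],0],
    [[0,0,0],0]
  ],
  "hand": 0.065
}}

```text
time_s: 31.25
tcp_pos: [0.4664, -0.2891, 0.034]
ee_rot: [[0.874, -0.486, -0.0], [-0.486, -0.874, 0.0], [-0.0, 0.0, -1.0]]
wrist_force: [0.4, 0.0, -0.5]
gripper_width: 0.72
gripper_force: 0.0
```

>>> {"fn": "apply_moves", "kwargs": {
  "moves": [
    [[0,0,-0.02],0],
    [[0,0,-0.035],0],
    [[0,0,-0.035],0],
    [[0,0,-0.035],0],
    [[0,0,-0.035],0]
  ]
}}

```text
time_s: 31.67
tcp_pos: [0.466, -0.289, 0.1957]
ee_rot: [[0.874, -0.486, -0.0], [-0.486, -0.874, 0.0], [-0.0, 0.0, -1.0]]
wrist_force: [1.3, 1.0, -0.5]
gripper_width: 0.746
gripper_force: 0.0
```

>>> {"fn": "apply_moves", "kwargs": {
  "moves": [
    [[0,0,-0.006],0],
    [[0,0,0],0],
    [[0,0,0],0],
    [[0,0,0],0],
    [[0,0,0],0]
  ]
}}

```text
time_s: 32.08
tcp_pos: [0.4654, -0.2888, 0.1982]
ee_rot: [[0.874, -0.486, -0.004], [-0.486, -0.874, 0.001], [-0.004, 0.001, -1.0]]
wrist_force: [-0.5, 0.5, -0.2]
gripper_width: 0.746
gripper_force: 0.0
```

```bash
cat > chk.py <<'E'
import sys
from h import *
k=sys.argv[1];q0=np.load(f"box_{k}.npy");z=(D[k][2]+8)/1000
p=imaging.capture("wrist");q,s=fit(p,k,z,q0,0);print(np.round(q,4),s,"box",np.round(q0,4),"tool",tool(q),r.sense()["tcp_pos"])
print("top",fit(imaging.capture("top"),k,z,q0,0,0))
c=proj(p,[[q0[0],q0[1],z]],1)[0].astype(int);o=q0.copy();draw(p,[(k,z,q)],f"d_{k}_{r.sense()['time_s']:.0f}.png",(c[0]-80,c[1]-80,160,160))
E
python3 chk.py small; ls pics; python3 -c "
from h import *
plan(.443,-.0105,.2,180+12.5,.028)"
```

```text
[  0.4658  -0.2906 -29.4199] 39.8 box [  0.466   -0.2895 -29.1365] tool (array([1. , 1.3]), np.float64(0.3)) [ 0.46557537 -0.28889128  0.1983912 ]
top (array([  0.5165037 ,  -0.30223651, -21.4843475 ]), np.float64(10.7))
b_large.png
b_medium.png
b_round.png
b_small.png
boxes.png
d_small_32.png
p_small_25.png
r_done.png
scene0.png
t1f.png
top0.png
w1.png
w1f.png
shift [-155.3 -232.2   -1. ] n 9 row [-0.0173, -0.0258, -0.0001] turn 48.4 n 7 6.92
```

View pics/d_small_32.png

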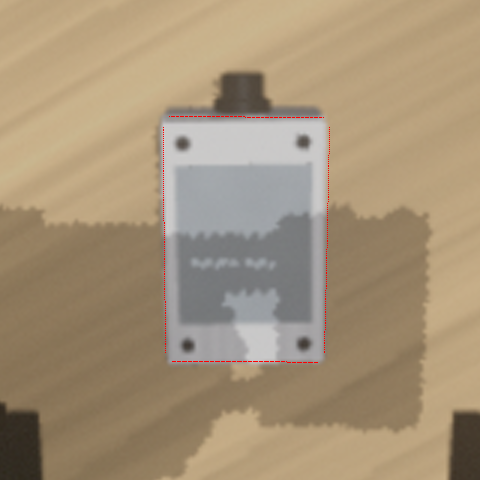

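```bash
python3 - <<'E'
from h import *
# fit bench-level silhouette edges of box sides? compare lid fit repeatedly and predicted box base corners
p=imaging.capture("wrist")
for _ in range(1):
    q,s=fit(p,"small",.04,np.load("box_small.npy"),0);print(np.round(q,4),s,tool(q),r.sense()["tcp_pos"])
t=imaging.capture("top");k="small"
q,s=fit(t,k,.04,np.load("box_small.npy"),0,0,(4,2));print("top",np.round(q,4),s)
E
```

```text
[  0.4658  -0.2904 -29.5716] 39.8 (array([0.6, 1.2]), np.float64(0.5)) [ 0.46593206 -0.28903053  0.19895984]
top [  0.4496  -0.2807 -23.2603] 3.3
```

```bash
sed -i 's/-5 if box else -15,40/-30,200/' h.py; python3 - <<'E'
from h import *
p=imaging.capture("wrist")
np.savez("small_view.npz",frame=p["frame"],intrinsics=p["intrinsics"],eye=p["eye"],orientation=p["orientation"])
q,s=fit(p,"small",.04,(.4658,-.2904,-29.4),0,1,(4,2));print(np.round(q,4),s,tool(q),r.sense()["tcp_pos"])
# box base seen beyond the lid: side at far x end (tool -x). draw lid, and box rim/base at lid pose
t=np.radians(q[2]);R=np.array([[np.cos(t),-np.sin(t)],[np.sin(t),np.cos(t)]])
k=5;c=proj(p,[[*q[:2],.04]],1)[0].astype(int);x0,y0=c-55
f=cv2.resize(p["frame"],None,fx=k,fy=k,interpolation=cv2.INTER_CUBIC)
for z,col in [(.04,(0,0,255)),(0.0,(255,0,255))]:
    o=outline("small",0)@R.T+q[:2]
    for u in proj(p,np.c_[o,np.full(len(o),z)],1): cv2.circle(f,tuple(int(v) for v in (u+.5)*k-.5),0,col,-1)
cv2.imwrite("pics/s_chk.png",f[y0*k:y0*k+550,x0*k:x0*k+550])
E
```

```text
[  0.4658  -0.2901 -28.6145] 57.8 (array([0.2, 1. ]), np.float64(-0.5)) [ 0.46621529 -0.28909368  0.19949804]
```

View pics/s_chk.png

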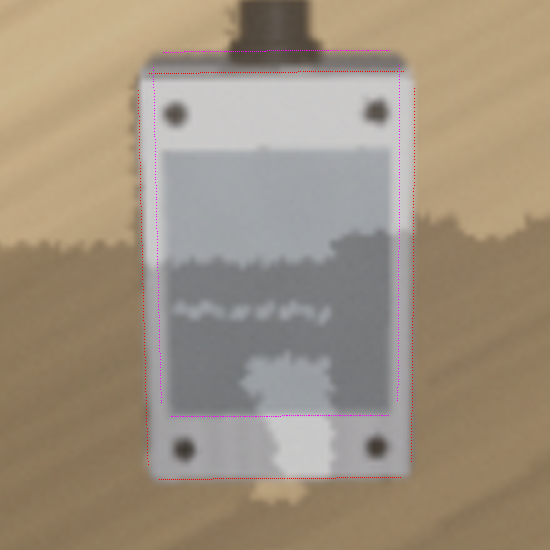

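The lid sits square on box_small: the outline fits, no side wall peeks out left or right, and the far wall suggests at most about 0.7 mm offset. That is acceptable. Next is lid_medium.

>>> {"fn": "apply_moves", "kwargs": {
  "moves": [
    [[-0.0173,-0.0258,0],0],
    [[-0.0173,-0.0258,0],0],
    [[-0.0173,-0.0258,0],0],
    [[-0.0173,-0.0258,0],0],
    [[-0.0173,-0.0258,0],0]
  ],
  "hand": 0.087
}}

```text
time_s: 32.75
tcp_pos: [0.4532, -0.1332, 0.2001]
ee_rot: [[0.874, -0.487, -0.0], [-0.487, -0.874, -0.0], [-0.0, 0.0, -1.0]]
wrist_force: [1.2, 0.5, -0.5]
gripper_width: 0.976
gripper_force: 0.0
```

>>> {"fn": "apply_moves", "kwargs": {
  "moves": [
    [[-0.0173,-0.0258,0],0],
    [[-0.0173,-0.0258,0],0],
    [[-0.0173,-0.0258,0],0],
    [[-0.0173,-0.0258,0],0],
    [[0,0,0],7]
  ]
}}

```text
time_s: 33.17
tcp_pos: [0.4432, -0.0069, 0.2005]
ee_rot: [[0.81, -0.586, 0.001], [-0.586, -0.81, 0.001], [0.0, -0.001, -1.0]]
wrist_force: [-0.7, -0.6, -0.7]
gripper_width: 1.001
gripper_force: 0.0
```

>>> {"fn": "apply_moves", "kwargs": {
  "moves": [
    [[0,0,0],7],
    [[0,0,0],7],
    [[0,0,0],7],
    [[0,0,0],7],
    [[0,0,0],7]
  ]
}}

```text
time_s: 33.58
tcp_pos: [0.4432, -0.0104, 0.2002]
ee_rot: [[0.319, -0.948, -0.0], [-0.948, -0.319, -0.0], [-0.0, 0.0, -1.0]]
wrist_force: [-1.0, -0.1, -0.3]
gripper_width: 1.004
gripper_force: 0.0
```

>>> {"fn": "apply_moves", "kwargs": {
  "moves": [
    [[0,0,0],6.4],
    [[0,0,0],0],
    [[0,0,0],0],
    [[0,0,0],0],
    [[0,0,0],0]
  ]
}}

```text
time_s: 34.0
tcp_pos: [0.4432, -0.0106, 0.2002]
ee_rot: [[0.218, -0.976, -0.0], [-0.976, -0.218, -0.0], [-0.0, 0.0, -1.0]]
wrist_force: [0.7, 0.0, -0.1]
gripper_width: 1.0
gripper_force: 0.0
```

```bash
python3 pile.py medium .016 .443 -.010 -77.7;python3 pile.py large .008 .4445 -.0063 -65.2
```

```text
medium [ 4.41000e-01 -5.00000e-04 -7.74278e+01] 20.3 in tool (array([-10.3,  -0. ]), np.float64(0.0)) [ 0.44324067 -0.01055216  0.20024732] -167.4171114235948
large [ 4.44100e-01 -6.20000e-03 -6.51077e+01] 44.5 in tool (array([-4.1, -1.8]), np.float64(-12.3)) [ 0.44323218 -0.01056619  0.20025013] -167.43675195269202
```

```bash
ls pics | grep p_medium; cp pics/p_medium_34.png pics/pm.png
```

```text
p_medium_34.png
```

View pics/p_medium_34.png

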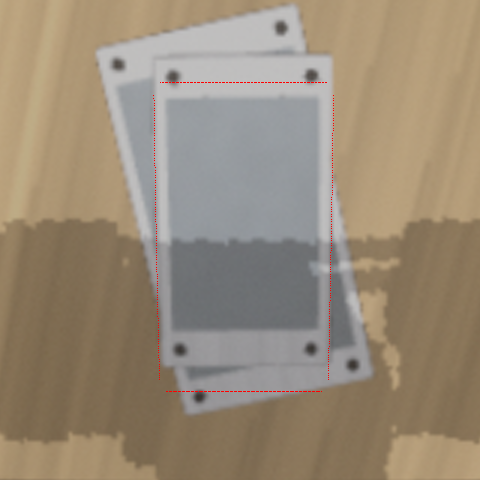

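The red fit slipped along the lid: the true ends are at crop rows 55 and 366, against 82 and 391 for the fit. I'll refit near the first estimate.

```bash
python3 - <<'E'
from h import *
p=imaging.capture("wrist");cv2.imwrite("pics/wm.png",p["frame"])
q,s=fit(p,"medium",.016,(.4427,-.0083,-77.4),0,1,(2,1));print(np.round(q,4),s,tool(q))
# ends: use gradient maxima along the lid axis, averaged over central width
B=p["frame"][:,:,0].astype(float);t=np.radians(-77.43);ux=np.array([np.cos(t),np.sin(t)]);uy=np.array([-ux[1],ux[0]])
c=np.array([.4427,-.0083]);a=np.arange(-62,62.1,.25)
P=[[*(c+ux*i/1000+uy*j/1000),.016] for i in a for j in np.arange(-18,18.1,1)]
v=map_coordinates(B,proj(p,P,1).T[::-1],order=1).reshape(len(a),-1).mean(1)
g=np.gradient(cv2.GaussianBlur(v[:,None],(0,0),2)[:,0])
for i in np.argsort(-np.abs(g)):
    if abs(g[i])==np.abs(g[max(0,i-12):i+13]).max() and abs(g[i])>.8: print(a[i],round(g[i],2))
E
```

```text
[ 4.42900e-01 -8.60000e-03 -7.75263e+01] 19.4 (array([-1.9, -0.1]), np.float64(0.1))
-37.5 -3.8
-7.5 3.61
38.5 2.8
53.25 2.67
-59.75 2.21
-49.5 1.69
60.5 -1.44
```

>>> {"fn": "apply_moves", "kwargs": {
  "moves": [
    [[-0.0023,0,0.035],0],
    [[0,0,0.035],0],
    [[0,0,0.035],0],
    [[0,0,0.035],0],
    [[0,0,0.025],0]
  ]
}}

```text
time_s: 34.57
tcp_pos: [0.4415, -0.0087, 0.033]
ee_rot: [[0.217, -0.976, -0.002], [-0.976, -0.217, -0.001], [0.0, 0.002, -1.0]]
wrist_force: [0.7, 1.0, 0.2]
gripper_width: 1.001
gripper_force: 0.0
```

>>> {"fn": "apply_moves", "kwargs": {
  "moves": [
    [[0,0,0.015],0],
    [[0,0,0],0],
    [[0,0,0],0],
    [[0,0,0],0],
    [[0,0,0],0]
  ],
  "hand": 0.068
}}

```text
time_s: 34.98
tcp_pos: [0.444, -0.0079, 0.0216]
ee_rot: [[0.217, -0.976, 0.003], [-0.976, -0.217, 0.001], [-0.0, -0.003, -1.0]]
wrist_force: [-0.1, -0.9, -0.5]
gripper_width: 0.802
gripper_force: 0.0
```

>>> {"fn": "apply_moves", "kwargs": {
  "moves": [
    [[0,0,0.004],0],
    [[0,0,0],0],
    [[0,0,0],0],
    [[0,0,0],0]
  ]
}}

```text
time_s: 35.32
tcp_pos: [0.4429, -0.0082, 0.0166]
ee_rot: [[0.217, -0.976, 0.001], [-0.976, -0.217, 0.0], [-0.0, -0.001, -1.0]]
wrist_force: [0.8, 0.3, -0.5]
gripper_width: 0.779
gripper_force: 0.0
```

```bash
python3 -c "
from h import *
plan(.4429,-.0082,.0106,None)"
```

```text
shift [-0. -0.  6.] n 1 row [-0.0, -0.0, 0.006]
```

>>> {"fn": "apply_moves", "kwargs": {
  "moves": [
    [[0,0,0.0035],0],
    [[0,0,0.0022],0],
    [[0,0,0],0],
    [[0,0,0],0],
    [[0,0,0],0]
  ]
}}

```text
time_s: 35.73
tcp_pos: [0.4427, -0.0083, 0.0104]
ee_rot: [[0.217, -0.976, -0.0], [-0.976, -0.217, -0.0], [0.0, 0.0, -1.0]]
wrist_force: [0.5, -0.0, -1.2]
gripper_width: 0.781
gripper_force: 0.0
```

>>> {"fn": "apply_moves", "kwargs": {
  "moves": [
    [[0,0,0],0],
    [[0,0,0],0],
    [[0,0,0],0],
    [[0,0,0],0],
    [[0,0,0],0]
  ],
  "hand": 0.045
}}

```text
time_s: 36.15
tcp_pos: [0.4429, -0.0082, 0.0106]
ee_rot: [[0.217, -0.976, 0.0], [-0.976, -0.217, 0.0], [-0.0, -0.0, -1.0]]
wrist_force: [-0.5, -0.0, 1.4]
gripper_width: 0.637
gripper_force: 30.0
```

```bash
python3 -c "
from h import *
print(r.sense()['tcp_pos'],yaw(),r.sense()['gripper_width'],r.sense()['wrist_force'],tool((.4429,-.0087,-77.5)))"
```

```text
[ 0.44286022 -0.00824953  0.01061707] -167.4895523417488 0.6366346432215317 [-0.5303238  -0.04229905  1.37131054] (array([0.4, 0.1]), np.float64(0.0))
```

>>> {"fn": "apply_moves", "kwargs": {
  "moves": [
    [[0,0,-0.01],0],
    [[0,0,-0.025],0],
    [[0,0,-0.03],0],
    [[0,0,-0.025],0],
    [[0,0,0],7]
  ]
}}

```text
time_s: 36.57
tcp_pos: [0.4461, -0.0075, 0.1052]
ee_rot: [[0.096, -0.995, 0.01], [-0.995, -0.096, 0.002], [-0.001, -0.01, -1.0]]
wrist_force: [0.9, -0.3, -0.3]
gripper_width: 0.638
gripper_force: 30.0
```

>>> {"fn": "apply_moves", "kwargs": {
  "moves": [
    [[0,0,0],7],
    [[0,0,0],7],
    [[0,0,0],7],
    [[0,0,0],7],
    [[0,0,0],0.3]
  ]
}}

```text
time_s: 36.98
tcp_pos: [0.4423, -0.0084, 0.1004]
ee_rot: [[-0.39, -0.921, -0.001], [-0.921, 0.39, 0.0], [0.0, 0.001, -1.0]]
wrist_force: [0.4, -0.6, -0.8]
gripper_width: 0.632
gripper_force: 30.0
```

```bash
python3 -c "
from h import *
plan(.643,-.1306,.1,157.2,.03)"
```

```text
shift [  34.3 -232.4    0.3] n 8 row [0.0043, -0.0291, 0.0] turn -0.1 n 1 -0.14
```

>>> {"fn": "apply_moves", "kwargs": {
  "moves": [
    [[0.0043,-0.0291,0],0],
    [[0.0043,-0.0291,0],0],
    [[0.0043,-0.0291,0],0],
    [[0.0043,-0.0291,0],0],
    [[0.0043,-0.0291,0],0]
  ]
}}

```text
time_s: 37.4
tcp_pos: [0.5694, -0.0853, 0.1002]
ee_rot: [[-0.384, -0.923, -0.001], [-0.923, 0.384, 0.0], [0.0, 0.001, -1.0]]
wrist_force: [0.6, 0.9, -0.8]
gripper_width: 0.633
gripper_force: 30.0
```

>>> {"fn": "apply_moves", "kwargs": {
  "moves": [
    [[0.0043,-0.0291,0],0],
    [[0.0043,-0.0291,0],0],
    [[0.0043,-0.0291,0],0],
    [[0,0,0.02],0],
    [[0,0,0.02],0]
  ]
}}

```text
time_s: 37.82
tcp_pos: [0.646, -0.1313, 0.0603]
ee_rot: [[-0.386, -0.923, 0.003], [-0.923, 0.386, 0.0], [-0.001, -0.003, -1.0]]
wrist_force: [-1.4, -0.2, -1.2]
gripper_width: 0.637
gripper_force: 30.0
```

>>> {"fn": "apply_moves", "kwargs": {
  "moves": [
    [[0,0,0.01],0],
    [[0,0,0],0],
    [[0,0,0],0],
    [[0,0,0],0],
    [[0,0,0],0]
  ]
}}

```text
time_s: 38.23
tcp_pos: [0.6449, -0.13, 0.0522]
ee_rot: [[-0.386, -0.922, 0.003], [-0.922, 0.386, -0.0], [-0.001, -0.003, -1.0]]
wrist_force: [-0.3, 0.0, -0.2]
gripper_width: 0.635
gripper_force: 30.0
```

>>> {"fn": "apply_moves", "kwargs": {
  "moves": [
    [[0,0,0],0],
    [[0,0,0],0],
    [[0,0,0],0],
    [[0,0,0],0]
  ]
}}

```text
time_s: 38.57
tcp_pos: [0.6441, -0.1301, 0.051]
ee_rot: [[-0.387, -0.922, 0.001], [-0.922, 0.387, 0.0], [-0.0, -0.001, -1.0]]
wrist_force: [-0.2, -0.2, -0.6]
gripper_width: 0.636
gripper_force: 30.0
```

```bash
python3 -c "
from h import *
plan(.643,-.1306,.0406,157.2,.03)"
```

```text
shift [ 0.9  0.9 10.4] n 1 row [0.0009, 0.0009, 0.0104] turn 0.0 n 1 0.02
```

>>> {"fn": "apply_moves", "kwargs": {
  "moves": [
    [[0.0007,0.0007,0.004],0],
    [[0,0,0.003],0],
    [[0,0,0],0],
    [[0,0,0],0],
    [[0,0,0],0]
  ]
}}

```text
time_s: 38.98
tcp_pos: [0.6431, -0.1306, 0.0434]
ee_rot: [[-0.387, -0.922, -0.0], [-0.922, 0.387, -0.0], [0.0, 0.0, -1.0]]
wrist_force: [-0.1, -0.3, -0.9]
gripper_width: 0.642
gripper_force: 30.0
```

>>> {"fn": "apply_moves", "kwargs": {
  "moves": [
    [[0,0,0],0],
    [[0,0,0],0],
    [[0,0,0],0]
  ]
}}

```text
time_s: 39.23
tcp_pos: [0.6432, -0.1306, 0.0436]
ee_rot: [[-0.387, -0.922, 0.0], [-0.922, 0.387, 0.0], [-0.0, -0.0, -1.0]]
wrist_force: [0.5, -0.0, 0.0]
gripper_width: 0.637
gripper_force: 30.0
```

```bash
python3 -c "
from h import *
plan(.643,-.1306,.0406,157.2,.03)"
```

```text
shift [0.1 0.2 3. ] n 1 row [0.0001, 0.0002, 0.003] turn 0.0 n 1 0.01
```

>>> {"fn": "apply_moves", "kwargs": {
  "moves": [
    [[0,0,0.0015],0],
    [[0,0,0.001],0],
    [[0,0,0],0],
    [[0,0,0],0]
  ]
}}

```text
time_s: 39.57
tcp_pos: [0.643, -0.1306, 0.0409]
ee_rot: [[-0.387, -0.922, -0.0], [-0.922, 0.387, 0.0], [0.0, 0.0, -1.0]]
wrist_force: [-0.0, -0.1, -0.7]
gripper_width: 0.64
gripper_force: 30.0
```

>>> {"fn": "apply_moves", "kwargs": {
  "moves": [
    [[0,0,0.0008],0],
    [[0,0,0],0],
    [[0,0,0],0],
    [[0,0,0],0]
  ]
}}

```text
time_s: 39.9
tcp_pos: [0.6432, -0.1306, 0.0407]
ee_rot: [[-0.387, -0.922, 0.0], [-0.922, 0.387, -0.0], [-0.0, -0.0, -1.0]]
wrist_force: [-2.2, -1.1, 2.5]
gripper_width: 0.635
gripper_force: 30.0
```

>>> {"fn": "apply_moves", "kwargs": {
  "moves": [
    [[0,0,0],0],
    [[0,0,0],0],
    [[0,0,0],0],
    [[0,0,0],0]
  ],
  "hand": 0.075
}}

```text
time_s: 40.23
tcp_pos: [0.6431, -0.1306, 0.0399]
ee_rot: [[-0.387, -0.922, -0.0], [-0.922, 0.387, 0.0], [0.0, 0.0, -1.0]]
wrist_force: [0.5, 0.3, -0.2]
gripper_width: 0.826
gripper_force: 0.0
```

>>> {"fn": "apply_moves", "kwargs": {
  "moves": [
    [[0,0,-0.02],0],
    [[0,0,-0.035],0],
    [[0,0,-0.035],0],
    [[0,0,-0.035],0],
    [[0,0,-0.035],0]
  ]
}}

```text
time_s: 40.65
tcp_pos: [0.6428, -0.1306, 0.2017]
ee_rot: [[-0.387, -0.922, -0.0], [-0.922, 0.387, -0.0], [0.0, 0.0, -1.0]]
wrist_force: [-0.2, -0.4, -0.9]
gripper_width: 0.863
gripper_force: 0.0
```

>>> {"fn": "apply_moves", "kwargs": {
  "moves": [
    [[0,0,0],0],
    [[0,0,0],0],
    [[0,0,0],0],
    [[0,0,0],0],
    [[0,0,0],0]
  ]
}}

```text
time_s: 41.07
tcp_pos: [0.6423, -0.1305, 0.1983]
ee_rot: [[-0.387, -0.922, -0.004], [-0.922, 0.387, 0.0], [0.001, 0.003, -1.0]]
wrist_force: [-0.1, 0.8, -0.6]
gripper_width: 0.862
gripper_force: 0.0
```

```bash
cat > chk2.py <<'E'
import sys
from h import *
k=sys.argv[1];q0=np.load(f"box_{k}.npy");zt=(D[k][2]+8)/1000
p=imaging.capture("wrist");q,s=fit(p,k,zt,q0,0,1,(4,2));print("lid",np.round(q,4),s,"box then",np.round(q0,4),"tool",tool(q),r.sense()["tcp_pos"])
print("top",fit(imaging.capture("top"),k,zt,q0,0,0,(4,2)))
t=np.radians(q[2]);R=np.array([[np.cos(t),-np.sin(t)],[np.sin(t),np.cos(t)]])
kk=4;c=proj(p,[[*q[:2],zt]],1)[0].astype(int);x0,y0=c-75
f=cv2.resize(p["frame"],None,fx=kk,fy=kk,interpolation=cv2.INTER_CUBIC)
for z,col in [(zt,(0,0,255)),(zt-.008,(255,255,0)),(0.0,(255,0,255))]:
    o=outline(k,0)@R.T+q[:2]
    for u in proj(p,np.c_[o,np.full(len(o),z)],1): cv2.circle(f,tuple(int(v) for v in (u+.5)*kk-.5),0,col,-1)
cv2.imwrite(f"pics/{k}_chk.png",f[y0*kk:y0*kk+600,x0*kk:x0*kk+600])
E
python3 chk2.py medium;python3 -c "
from h import *
plan(.4443,-.0063,.2,180+24.8,.028)"
```

```text
lid [ 0.6418 -0.1313 67.4628] 58.3 box then [ 0.6424 -0.1309 67.1757] tool (array([1. , 0.3]), np.float64(-0.3)) [ 0.64246131 -0.13056417  0.19845642]
top (array([ 0.64289487, -0.13064346, 67.6088569 ]), np.float64(14.6))
shift [-37.7 231.   -0.7] n 9 row [-0.0042, 0.0257, -0.0001] turn -47.6 n 7 -6.8
```

View pics/medium_chk.png

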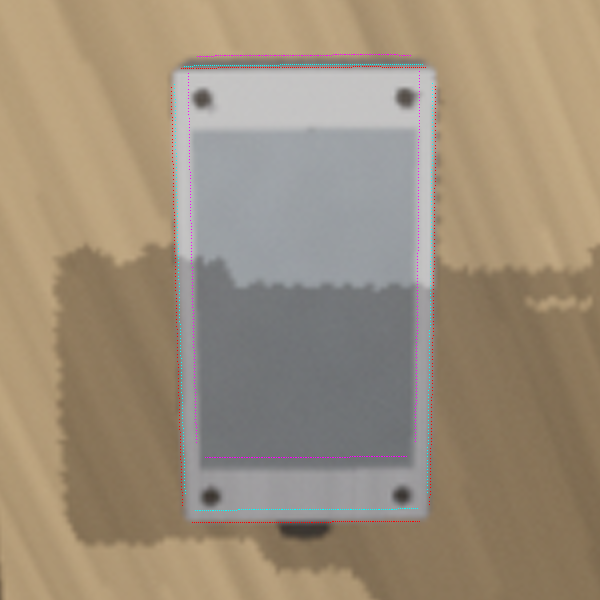

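The medium lid lines up. Its outline fits, and the top view is within 0.5 mm of the box. Now lid_large.

>>> {"fn": "apply_moves", "kwargs": {
  "moves": [
    [[-0.0042,0.0257,0],0],
    [[-0.0042,0.0257,0],0],
    [[-0.0042,0.0257,0],0],
    [[-0.0042,0.0257,0],0],
    [[-0.0042,0.0257,0],0]
  ],
  "hand": 0.087
}}

```text
time_s: 41.58
tcp_pos: [0.5315, -0.061, 0.1995]
ee_rot: [[-0.388, -0.922, -0.001], [-0.922, 0.388, -0.0], [0.001, 0.001, -1.0]]
wrist_force: [0.5, -0.1, -0.3]
gripper_width: 0.996
gripper_force: 0.0
```

>>> {"fn": "apply_moves", "kwargs": {
  "moves": [
    [[-0.0042,0.0257,0],0],
    [[-0.0042,0.0257,0],0],
    [[-0.0042,0.0257,0],0],
    [[-0.0042,0.0257,0],0],
    [[0,0,0],-7]
  ]
}}

```text
time_s: 42.0
tcp_pos: [0.4407, -0.0053, 0.1999]
ee_rot: [[-0.269, -0.963, -0.002], [-0.963, 0.269, 0.0], [0.0, 0.002, -1.0]]
wrist_force: [1.2, -0.7, -0.5]
gripper_width: 1.004
gripper_force: 0.0
```

>>> {"fn": "apply_moves", "kwargs": {
  "moves": [
    [[0,0,0],-7],
    [[0,0,0],-7],
    [[0,0,0],-7],
    [[0,0,0],-7],
    [[0,0,0],-7]
  ]
}}

```text
time_s: 42.42
tcp_pos: [0.4443, -0.0061, 0.1999]
ee_rot: [[0.335, -0.942, -0.001], [-0.942, -0.335, -0.0], [0.0, 0.001, -1.0]]
wrist_force: [-0.2, 0.2, -0.2]
gripper_width: 0.998
gripper_force: 0.0
```

>>> {"fn": "apply_moves", "kwargs": {
  "moves": [
    [[0,0,0],-5.6],
    [[0,0,0],0],
    [[0,0,0],0],
    [[0,0,0],0],
    [[0,0,0],0]
  ]
}}

```text
time_s: 42.83
tcp_pos: [0.4444, -0.0062, 0.2001]
ee_rot: [[0.418, -0.908, -0.0], [-0.908, -0.418, -0.0], [-0.0, 0.0, -1.0]]
wrist_force: [-0.7, 0.3, -0.6]
gripper_width: 0.996
gripper_force: 0.0
```

```bash
python3 pile.py large .008 .4445 -.0063 -65.2
```

```text
large [ 4.44100e-01 -6.30000e-03 -6.49082e+01] 50.5 in tool (array([-0. ,  0.4]), np.float64(-0.4)) [ 0.4444844  -0.00615585  0.20018754] -155.25920605529546
```

>>> {"fn": "apply_moves", "kwargs": {
  "moves": [
    [[0,0.0004,0.035],-0.3],
    [[0,0,0.035],0],
    [[0,0,0.035],0],
    [[0,0,0.035],0],
    [[0,0,0.025],0]
  ]
}}

```text
time_s: 43.3
tcp_pos: [0.4429, -0.0067, 0.033]
ee_rot: [[0.423, -0.906, -0.002], [-0.906, -0.423, -0.001], [-0.0, 0.002, -1.0]]
wrist_force: [0.7, 0.4, 0.0]
gripper_width: 1.003
gripper_force: 0.0
```

>>> {"fn": "apply_moves", "kwargs": {
  "moves": [
    [[0,0,0.015],0],
    [[0,0,0.006],0],
    [[0,0,0],0],
    [[0,0,0],0],
    [[0,0,0],0]
  ]
}}

```text
time_s: 43.72
tcp_pos: [0.4453, -0.0059, 0.0154]
ee_rot: [[0.424, -0.905, 0.003], [-0.905, -0.424, 0.001], [0.0, -0.003, -1.0]]
wrist_force: [-0.7, 0.2, 0.1]
gripper_width: 1.0
gripper_force: 0.0
```

>>> {"fn": "apply_moves", "kwargs": {
  "moves": [
    [[0,0,0],0],
    [[0,0,0],0],
    [[0,0,0],0],
    [[0,0,0],0]
  ]
}}

```text
time_s: 44.05
tcp_pos: [0.4444, -0.0062, 0.0148]
ee_rot: [[0.424, -0.906, 0.001], [-0.906, -0.424, 0.0], [0.0, -0.001, -1.0]]
wrist_force: [-0.4, -0.8, -1.0]
gripper_width: 0.996
gripper_force: 0.0
```

```bash
python3 -c "
from h import *
plan(.4443,-.0065,.0028,None);print(tool((.4441,-.0063,-64.9)))"
```

```text
shift [ 0.2  0.2 12. ] n 1 row [0.0002, 0.0002, 0.012] 
(array([-0. ,  0.3]), np.float64(0.0))
```

>>> {"fn": "apply_moves", "kwargs": {
  "moves": [
    [[0,0,0.006],0],
    [[0,0,0.003],0],
    [[0,0,0.002],0],
    [[0,0,0.0006],0],
    [[0,0,0],0]
  ]
}}

```text
time_s: 44.47
tcp_pos: [0.4439, -0.0064, 0.0022]
ee_rot: [[0.424, -0.905, -0.001], [-0.905, -0.424, -0.0], [-0.0, 0.001, -1.0]]
wrist_force: [1.1, 0.0, -0.0]
gripper_width: 0.997
gripper_force: 0.0
```

>>> {"fn": "apply_moves", "kwargs": {
  "moves": [
    [[0,0,0],0],
    [[0,0,0],0],
    [[0,0,0],0],
    [[0,0,0],0],
    [[0,0,0],0]
  ],
  "hand": 0.055
}}

```text
time_s: 44.88
tcp_pos: [0.4444, -0.0062, 0.0028]
ee_rot: [[0.424, -0.905, 0.001], [-0.905, -0.424, 0.0], [0.0, -0.001, -1.0]]
wrist_force: [0.7, -0.4, 0.1]
gripper_width: 0.748
gripper_force: 30.0
```

```bash
python3 -c "
from h import *
print(r.sense()['tcp_pos'],yaw(),r.sense()['gripper_width'],r.sense()['wrist_force'],tool((.4441,-.0063,-65)))"
```

```text
[ 0.44435921 -0.00622307  0.00277508] -154.88709448662362 0.747734909292634 [ 0.72701791 -0.41729698  0.12729356] (array([-0. ,  0.3]), np.float64(0.1))
```

>>> {"fn": "apply_moves", "kwargs": {
  "moves": [
    [[0,0,-0.01],0],
    [[0,0,-0.025],0],
    [[0,0,-0.035],0],
    [[0,0,-0.03],0],
    [[0,0,0],6.1]
  ]
}}

```text
time_s: 45.3
tcp_pos: [0.448, -0.0053, 0.1081]
ee_rot: [[0.326, -0.945, 0.012], [-0.945, -0.326, 0.003], [0.001, -0.012, -1.0]]
wrist_force: [0.4, 0.1, -1.6]
gripper_width: 0.753
gripper_force: 30.0
```

>>> {"fn": "apply_moves", "kwargs": {
  "moves": [
    [[0,0,0],7],
    [[0,0,0],7],
    [[0,0,0],7],
    [[0,0,0],7],
    [[0,0,0],7]
  ]
}}

```text
time_s: 45.72
tcp_pos: [0.4435, -0.0064, 0.1024]
ee_rot: [[-0.282, -0.96, -0.001], [-0.96, 0.282, 0.0], [0.0, 0.001, -1.0]]
wrist_force: [1.2, -0.1, -0.9]
gripper_width: 0.753
gripper_force: 30.0
```

>>> {"fn": "apply_moves", "kwargs": {
  "moves": [
    [[0,0,0],7],
    [[0,0,0],7],
    [[0,0,0],7],
    [[0,0,0],7],
    [[0,0,0],0]
  ]
}}

```text
time_s: 46.13
tcp_pos: [0.4435, -0.0064, 0.1023]
ee_rot: [[-0.696, -0.718, -0.001], [-0.718, 0.696, -0.0], [0.001, 0.001, -1.0]]
wrist_force: [0.2, -0.4, -2.0]
gripper_width: 0.749
gripper_force: 30.0
```

```bash
python3 -c "
from h import *
plan(.4451,.2804,.1,136,.03)"
```

```text
shift [-207.   198.6    2.3] n 7 row [-0.0296, 0.0284, 0.0003] turn -0.1 n 1 -0.13
```

>>> {"fn": "apply_moves", "kwargs": {
  "moves": [
    [[-0.0259,0.0248,0],0],
    [[-0.0259,0.0248,0],0],
    [[-0.0259,0.0248,0],0],
    [[-0.0259,0.0248,0],0],
    [[-0.0259,0.0248,0],0]
  ]
}}

```text
time_s: 46.55
tcp_pos: [0.4443, 0.1744, 0.1026]
ee_rot: [[-0.692, -0.722, -0.0], [-0.722, 0.692, -0.0], [0.0, 0.0, -1.0]]
wrist_force: [1.9, -0.2, -1.3]
gripper_width: 0.751
gripper_force: 30.0
```

>>> {"fn": "apply_moves", "kwargs": {
  "moves": [
    [[-0.0259,0.0248,0],0],
    [[-0.0259,0.0248,0],0],
    [[-0.0259,0.0248,0],0],
    [[0,0,0],0],
    [[0,0,0.02],0]
  ]
}}

```text
time_s: 46.97
tcp_pos: [0.4473, 0.2848, 0.0853]
ee_rot: [[-0.689, -0.725, 0.006], [-0.725, 0.689, 0.006], [-0.008, -0.001, -1.0]]
wrist_force: [1.1, 0.1, -0.9]
gripper_width: 0.744
gripper_force: 30.0
```

>>> {"fn": "apply_moves", "kwargs": {
  "moves": [
    [[0,0,0.02],0],
    [[0,0,0],0],
    [[0,0,0],0],
    [[0,0,0],0],
    [[0,0,0],0]
  ]
}}

```text
time_s: 47.38
tcp_pos: [0.4461, 0.2811, 0.0639]
ee_rot: [[-0.694, -0.72, 0.002], [-0.72, 0.694, 0.002], [-0.002, -0.0, -1.0]]
wrist_force: [0.3, -0.3, -1.8]
gripper_width: 0.751
gripper_force: 30.0
```

>>> {"fn": "apply_moves", "kwargs": {
  "moves": [
    [[0,0,0],0],
    [[0,0,0],0],
    [[0,0,0],0],
    [[0,0,0],0]
  ]
}}

```text
time_s: 47.72
tcp_pos: [0.4455, 0.2806, 0.063]
ee_rot: [[-0.695, -0.719, 0.0], [-0.719, 0.695, 0.001], [-0.001, 0.0, -1.0]]
wrist_force: [0.3, -1.4, -1.8]
gripper_width: 0.751
gripper_force: 30.0
```

```bash
python3 -c "
from h import *
plan(.4451,.2804,.0478,136,.03)"
```

```text
shift [ 0.4  0.1 15.2] n 1 row [0.0004, 0.0001, 0.0152] turn 0.0 n 1 0.01
```

>>> {"fn": "apply_moves", "kwargs": {
  "moves": [
    [[0.0002,0,0.006],0],
    [[0,0,0.004],0],
    [[0,0,0.0018],0],
    [[0,0,0],0],
    [[0,0,0],0]
  ]
}}

```text
time_s: 48.13
tcp_pos: [0.4451, 0.2803, 0.0505]
ee_rot: [[-0.694, -0.72, -0.001], [-0.72, 0.694, -0.001], [0.001, -0.0, -1.0]]
wrist_force: [0.8, 0.3, -1.2]
gripper_width: 0.755
gripper_force: 30.0
```

>>> {"fn": "apply_moves", "kwargs": {
  "moves": [
    [[0,0,0],0],
    [[0,0,0],0],
    [[0,0,0],0]
  ]
}}

```text
time_s: 48.38
tcp_pos: [0.4453, 0.2805, 0.051]
ee_rot: [[-0.694, -0.72, 0.0], [-0.72, 0.694, 0.0], [-0.0, 0.0, -1.0]]
wrist_force: [0.6, -0.1, -0.4]
gripper_width: 0.752
gripper_force: 30.0
```

```bash
python3 -c "
from h import *
plan(.4451,.2804,.0478,136,.03)"
```

```text
shift [0.2 0.  3.2] n 1 row [0.0002, 0.0, 0.0032] turn 0.0 n 1 0.01
```

>>> {"fn": "apply_moves", "kwargs": {
  "moves": [
    [[0,0,0.0015],0],
    [[0,0,0.001],0],
    [[0,0,0],0],
    [[0,0,0],0]
  ]
}}

```text
time_s: 48.72
tcp_pos: [0.4451, 0.2804, 0.0483]
ee_rot: [[-0.695, -0.719, -0.0], [-0.719, 0.695, -0.0], [0.0, -0.0, -1.0]]
wrist_force: [-0.0, 0.9, -1.7]
gripper_width: 0.75
gripper_force: 30.0
```

>>> {"fn": "apply_moves", "kwargs": {
  "moves": [
    [[0,0,0.0008],0],
    [[0,0,0],0],
    [[0,0,0],0],
    [[0,0,0],0]
  ]
}}

```text
time_s: 49.05
tcp_pos: [0.4453, 0.2805, 0.0478]
ee_rot: [[-0.694, -0.72, 0.0], [-0.72, 0.694, 0.0], [-0.0, -0.0, -1.0]]
wrist_force: [-1.5, -1.1, 1.3]
gripper_width: 0.752
gripper_force: 30.0
```

>>> {"fn": "apply_moves", "kwargs": {
  "moves": [
    [[0,0,0.0003],0],
    [[0,0,0],0],
    [[0,0,0],0]
  ]
}}

```text
time_s: 49.3
tcp_pos: [0.4453, 0.2805, 0.0478]
ee_rot: [[-0.694, -0.72, 0.0], [-0.72, 0.694, 0.0], [-0.0, -0.0, -1.0]]
wrist_force: [-1.2, -2.0, 5.4]
gripper_width: 0.751
gripper_force: 30.0
```

>>> {"fn": "apply_moves", "kwargs": {
  "moves": [
    [[0,0,0],0],
    [[0,0,0],0],
    [[0,0,0],0],
    [[0,0,0],0]
  ],
  "hand": 0.087
}}

```text
time_s: 49.63
tcp_pos: [0.4452, 0.2804, 0.047]
ee_rot: [[-0.695, -0.719, -0.0], [-0.719, 0.695, -0.0], [0.0, 0.0, -1.0]]
wrist_force: [-0.7, 0.1, -0.5]
gripper_width: 0.954
gripper_force: 0.0
```

>>> {"fn": "apply_moves", "kwargs": {
  "moves": [
    [[0,0,-0.02],0],
    [[0,0,-0.035],0],
    [[0,0,-0.035],0],
    [[0,0,-0.035],0],
    [[0,0,-0.03],0]
  ]
}}

```text
time_s: 50.05
tcp_pos: [0.4454, 0.2805, 0.2046]
ee_rot: [[-0.694, -0.72, 0.001], [-0.72, 0.694, 0.001], [-0.002, -0.0, -1.0]]
wrist_force: [0.7, 0.9, -0.2]
gripper_width: 1.0
gripper_force: 0.0
```

>>> {"fn": "apply_moves", "kwargs": {
  "moves": [
    [[0,0,0],0],
    [[0,0,0],0],
    [[0,0,0],0],
    [[0,0,0],0],
    [[0,0,0],0]
  ]
}}

```text
time_s: 50.47
tcp_pos: [0.4446, 0.2798, 0.2006]
ee_rot: [[-0.695, -0.719, -0.002], [-0.719, 0.695, -0.002], [0.003, 0.0, -1.0]]
wrist_force: [0.4, 0.1, -0.7]
gripper_width: 0.999
gripper_force: 0.0
```

```bash
python3 chk2.py large
```

```text
lid [ 0.4439  0.2799 46.138 ] 52.9 box then [ 0.4445  0.2801 46.0394] tool (array([0.6, 0.5]), np.float64(-0.1)) [0.44473858 0.27995093 0.2008113 ]
top (array([ 0.44505487,  0.28046633, 45.88973995]), np.float64(19.3))
```

View pics/large_chk.png

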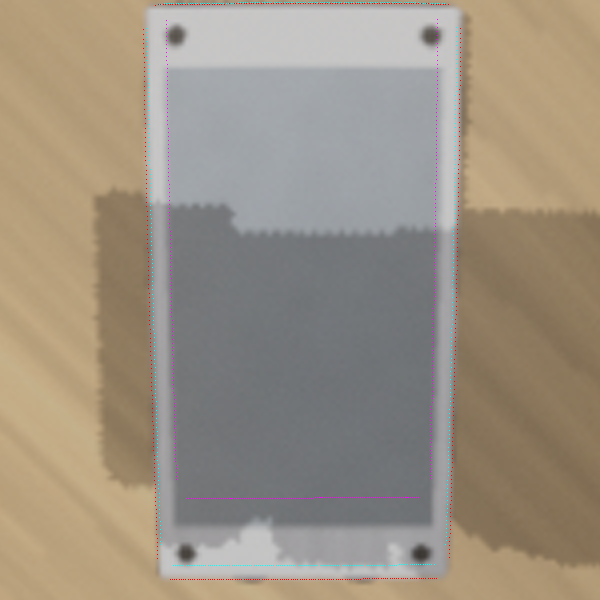

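The large lid is aligned to about 0.6 mm. Last, I check all the lids with the top camera before handing in.

```bash
python3 - <<'E'
from h import *
t=imaging.capture("top");its=[]
for k in D:
    z=(D[k][2]+8)/1000;q,s=fit(t,k,z,np.load(f"box_{k}.npy"),0,0,(4,2));print(k,np.round(q,4),s);its.append((k,z,q))
draw(t,its,"tf.png",(90,80,480,270),0,1)
draw(t,its,"tf2.png",(430,240,70,70),0,6)
E
```

```text
large [ 0.4451  0.2804 45.8713] 19.5
medium [ 0.6426 -0.1308 67.5091] 36.6
small [  0.4662  -0.2895 -28.4368] 37.7
round [0.6102 0.1375 0.    ] 33.6
```

View pics/tf.png

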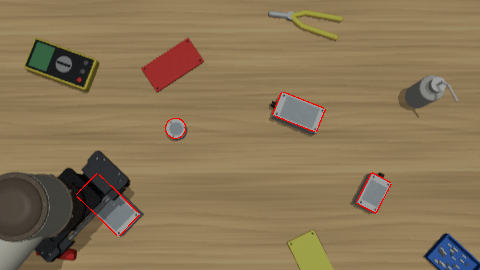

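All four lids match the earlier top-view box poses to within about 0.5 mm, except the large one, which the arm partly covers in this view. The wrist view already checked that lid. The bottle is undisturbed. The arm only hovers near the screwdriver and touches nothing.

```bash
python3 -c "
from h import *
print(r.sense()['time_s'],r.finish_job())"
```

```text
the job is handed in; nothing more can be done
50.6167 None
```

I handed the job in at 50.6 s with all four lids set flat on their boxes and edges lined up to about 1 mm by the camera checks; the boxes stayed where they stood, the wash bottle looked undisturbed, and the arm was never lowered near the screwdriver.

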